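# Leak-test lamp lens modules in a latched chamber

### The job

Leak-test the lamp lens modules: stand every module lens up in the blue test chamber, one flat in each compartment, and close the lid. Swing the wire bail over the yellow-lipped keeper and press the red lever fully home so that the lid is pulled tight; only then press the yellow pedal down to its stop, hold it there for a second and let it come up again. Leave the other things on the bench where they are.

Things in the scene. Friction and masses are not known exactly. Their poses are not given: they have to be found in the camera images.
- box: Blue test chamber fixed to the bench, 200 (x) x 280 (y) x 105 mm high, 10 mm walls, open on top; its pose varies. Origin: centre of its underside, z up. Its -x side is the front with the latch on a sloped console (100 mm wide, out to x = -240 mm); its +x side carries the lid hinge. A black rubber seal on the front rim springs up 8 mm.
- box_floor (a point): Centre of the chamber's inner floor, 35 mm above the bench, axes as the chamber's. The floor (180 x 260 mm) is split by two crossed dividers, 6 mm thick and only 14 mm high, into four compartments of 87 (x) x 127 (y) mm, centred at x = +-46.5, y = +-66.5 mm from here.
- lid (a joint): Lid angle, rad: 0 = flat on the rim; 1.6 to 1.9 = open, at the start. It stays at any angle (about 0.4 N m to move; 350 g): push it over from behind with the fingers, then down. When let go the seal (1.3 N/mm, 11 N fully squeezed) lifts it again to 0.02 to 0.03; only the latch pulls it down to about 0.004.
- lid_edge (a point): Middle of the lid's front edge, on its outer (top) face, 200 mm from the hinge axis, which lies at x = +100, z = 105.5 mm in the chamber frame. The lid is a blue frame with a clear pane, 200 x 280 x 10 mm; its outer face is up when shut and faces away from the latch when open.
- keeper (a point): Seat of the bail's bar. The keeper is a steel tab 24 mm wide at the middle of the lid's front edge, flush with the lid's outer face, reaching 28 mm out, with a yellow lip (5 mm thick, 8 mm high) upturned at its end. Seat: behind the lip, 3.5 mm above the tab. Axes, lid shut: x from the lip back to the hinge, z up. Hooked, the bar lies on the tab at x = 0 to 20, z about 0 mm.
- lever (a joint): Angle of the red latch lever, rad, about the chamber's y axis: 0 = home on the console's slope, pointing away from the chamber and 35 deg down, past dead centre; 1.2 to 1.4 at the start, pointing away and 34 to 45 deg up. It stays where left (friction 0.07 N m); pressing it down takes a few newtons.
- lever_pivot (a point): The lever's pivot, fixed on the chamber at x = -169.5, y = 0, z = 85 mm in the chamber's frame. At angle q the lever points from here at 35 deg below horizontal minus q (so q - 35 deg above horizontal), away from the chamber.
- lever_tip (a point): End of the red lever, 80 mm from the pivot, on the face to press (the upper one when home; it faces up and towards the chamber when open). The lever is 30 mm wide and 7 mm thick, red from 22 to 80 mm from the pivot.
- bail (a joint): Angle of the wire bail on the lever, rad: 2.62 = on its back stop (start: it stands up, leaning 15 to 30 deg past upright away from the chamber); 0.9 to 1.2 = on the keeper with the lever up; 0 = hooked, lever home. It swings freely: pushed past upright towards the chamber it falls by itself onto the shut lid's keeper, behind the lip.
- bail_bar (a point): Middle of the bail's cross bar: 44 mm long along the chamber's y, 7 mm thick, on two side wires of 6 mm. The bar is 77 mm from the bail's pivot, which sits on the lever 16 mm from the lever's pivot. At the start it is about 165 mm above the bench, the highest part of the latch.
- pedal_base: Dark steel base plate of the pedal, fixed to the bench, 170 (x) x 100 x 12 mm, origin at the centre of its underside; the hinge is at its +x end, 34 mm above the bench at x = +70 mm.
- pedal (a joint): Angle of the yellow spring pedal, rad: 0 = up, 0.30 = down on its stop, the plate then level. Needs about 4 N to start and 9 N at the stop at its pad; springs back when let go.
- pedal_pad (a point): Point to press: on top of the yellow pedal (plate 140 x 80 x 8 mm with black rubber pad), 100 mm from the hinge, about 70 mm above the bench when up and 40 mm when down; z is the normal of the base, not of the plate.
- module1_c (a point): Centre, 33 mm above its foot, of a lamp lens module; z points to its lens. Black foot flange 68 mm across, 10 mm thick; silver barrel 46 mm across from 10 to 54 mm up, to be gripped; glass dome to 66 mm. About 220 g. Stands lens up on the bench; flat in a compartment this point is 68 mm above the bench. May be absent (3 or 4 of the four are there).
- module2_c (a point): Centre, 33 mm above its foot, of a lamp lens module; z points to its lens. Black foot flange 68 mm across, 10 mm thick; silver barrel 46 mm across from 10 to 54 mm up, to be gripped; glass dome to 66 mm. About 220 g. Stands lens up on the bench; flat in a compartment this point is 68 mm above the bench. May be absent (3 or 4 of the four are there).
- module3_c (a point): Centre, 33 mm above its foot, of a lamp lens module; z points to its lens. Black foot flange 68 mm across, 10 mm thick; silver barrel 46 mm across from 10 to 54 mm up, to be gripped; glass dome to 66 mm. About 220 g. Stands lens up on the bench; flat in a compartment this point is 68 mm above the bench. May be absent (3 or 4 of the four are there).
- module4_c (a point): Centre, 33 mm above its foot, of a lamp lens module; z points to its lens. Black foot flange 68 mm across, 10 mm thick; silver barrel 46 mm across from 10 to 54 mm up, to be gripped; glass dome to 66 mm. About 220 g. Stands lens up on the bench; flat in a compartment this point is 68 mm above the bench. May be absent (3 or 4 of the four are there).
- sealant: White bottle, 52 mm across, 150 mm tall, origin under its centre. Not part of the job.
- can: Steel can, 66 mm across, 100 mm tall, origin under its centre. Not part of the job.
- tape: Blue tape ring, 90 mm across, 25 mm high. Not part of the job.
- brush: Brush with yellow handle, 170 mm. Not part of the job.
- screwdriver: Screwdriver with green handle, 180 mm. Not part of the job.
There are look-alikes about, which are no part of the job. Leave any turquoise look-alike of the part that bears module4_c alone.

How it is judged:
By the outcome, as a careful person would: the job done as asked, in the order asked, and still so for the second after the job is handed in, with the robot touching nothing.
Of module1, module2, module3, module4 only 3 to 4 are there at a start; the rules pass over those that are not, and their reading is None.
At some moment in a run one of module1, module2, module3, module4 may be knocked a few centimetres aside while the robot is not near it.
It also fails if it takes over 200 s, if anything falls off the work surface, if the arm or the gripper's body presses on something with over 40 N, if the wrist force passes 120 N, or if a joint passes its speed limit or range.

### The arm

A 6-joint arm with a two-finger parallel gripper is mounted at the origin on the work surface. World frame = base frame: x ahead of the robot, y to its left, z up, the work surface at z = 0. Lengths are in m, angles in rad, forces in N, time in s.
With the tool pointing down it reaches from about 0.3 to 0.875 m from the base axis. Payload 6.4 kg.
Tool frame: the origin (TCP) lies at the very end of the fingers, on their centre line; the grasp point (between the pads) lies 19 mm behind it (hold_point_z is the distance from the TCP to the grasp point, in m); x points along the fingers, y is the direction in which the jaws open and shut, and the axes are right-handed (so a half turn about x gives the same grasp; the last joint's range is limited). The gripper opens to 88 mm and grips with 3 to 60 N. Pads are 18 mm wide; open, the fingers measure 123 mm over their backs; the gripper's body (75 mm by 187 mm) begins 45 mm behind the grasp point.
Start: joints at [1.015, 0.181, 1.607, -0, 1.354, -0.206], TCP at [0.197, 0.54, 0.239] pointing down, gripper open.
Joint ranges: [-2.99, 2.99], [-0.89, 2.07], [0.3, 2.58], [-1.14, 4.28], [0, 2.63], [-3.12, 3.12]. Speed limits (rad/s): [2.57, 2.57, 3.01, 3.14, 3.14, 3.14].

### API

Orientations are given as a 3x3 rotation matrix whose columns are the frame's x, y, z axes.
In Python, from rig import * gives the robot as it stands.
- The arm moves only by the tool arm_command, never from a script. Its argument "motion" is a list of rows, each an object with "xyz": the shift along the tool's x, y, z in cm, a list of three; "yaw": the turn about the tool's x in degrees. A call has 1 to 12 rows; each row is the pose to reach, as a shift and turn from the pose measured when the call began, along the tool's axes at that moment; what a row does not reach only later rows make up. A row lasts 1/12 s, in which the tool goes at most 41.7 mm and 7.16 degrees, less where a joint would pass 70% of its speed; a pose out of reach is approached as far as the arm can. A call with a gripper value outside its range is refused whole. "grip" is the opening, from 0 (shut) to 1 (fully open), set as the call begins (left out, the last holds). The fingers move at their own pace and stop on an object; "grip_force" is the grip in N (left out, the last holds). Time passes only in rows, so rows that repeat a pose let the fingers close. It gives the time, the measured TCP pose, the force and the opening at its end, in the units of the state.
- read_state(): the state, without advancing time (a new reading comes with each control period).
- read_camera(name): name is "side" or "top"; returns a dict with "img" (480x640x3 uint8, red, green, blue), "depth" (480x640 float32, m along the optical axis (not along the pixel's ray), 0 where there is no reading), "intrinsics" (3x3 intrinsics, pixels), "world_from_camera" (4x4, takes a point from camera to world coordinates). Camera axes: x right, y down, z forward; pixel columns grow to the right and rows downward; lengths in m; the calibration is good to about 2 mm. A picture is of the moment at which its call begins.
- job_done(): hands the job in, once; it reports no verdict.
Trained networks look in a picture, given as the dict that the camera call returned (one of the last four; its "shot" number tells which), for a name from the list of things; names that differ only in an ending like _2 or _b are one class to them, and where a whole thing is asked for, a point or a joint stands for the part that bears it (a point fixed in the world has none). Each returns a list of dicts, best first, with "p" (0 to 1); they miss things now and then, are a little off and sometimes report something else, mostly with a low value. They report only what shows in the picture. A call takes as long as a camera call. They do not tell look-alikes from the thing itself.
- look_for(picture, target): "centre" ([x, y, z] in m, in world coordinates, good to about 4 mm: the middle of the surface that is visible of it).
The state is a dict: "time_s": time; "q": joint angles; "qd": joint speeds; "joint_efforts": joint torques, N m; "eef_pos": TCP position; "eef_rot": TCP orientation; "ft_force": force on the tool from outside, world axes, zero at the start; "wrist_torque": the same for the moment, N m; "gripper_width": opening from 0.0 (shut) to 1.0 (fully open).
Only numpy, scipy, OpenCV 4.12 (cv2) and the standard library are available. Lean on these libraries where they do the work, as an engineer would, in place of code of your own. Each camera call takes 0.05 s, during which the arm holds its last target.

## Working session

There is one attempt and no reset: what is moved stays moved. The work goes in short steps, Python scripts to look and compute and a tool call to move; the robot and the scene stay as the last step left them, time stands still between calls to the robot, and variables do not carry over. Pictures are saved under pics/ and viewed, and the job is handed in when it is done.

Besides the shell and the picture viewer there is one more tool, called after "Emit:" as name([rows], argument=value, ...), one row to a line, values as JSON. arm_command: Moves the arm, as the interface text tells. Its arguments: {"type":"object","properties":{"motion":{"type":"array","items":{"type":"object","properties":{"xyz":{"type":"array","items":{"type":"number"}},"yaw":{"type":"number"}}}},"grip":{"type":"number"},"grip_force":{"type":"number"}},"required":["motion"]}

```bash
ls; mkdir -p pics; python3 - <<'E'
from rig import *
import cv2
s=read_state(); print(s)
for n in ("top","side"):
    c=read_camera(n); cv2.imwrite(f"pics/{n}0.png",c["img"][:,:,::-1]); print(n,c["intrinsics"],c["world_from_camera"],c["shot"])
E
```

```text
pics
{'time_s': 0.0, 'q': array([ 1.01468125e+00,  1.81536615e-01,  1.60798024e+00, -6.41645618e-06,
        1.35377953e+00, -2.06337632e-01]), 'qd': array([-0.00076181, -0.00147787,  0.00036809,  0.00059784,  0.00027319,
       -0.00052771]), 'joint_efforts': array([-1.43418811e-04, -4.33895588e+01, -3.41837168e+01,  7.00589432e-02,
        3.90260364e-02, -1.45075014e-04]), 'eef_pos': array([0.19677139, 0.53972996, 0.23782603]), 'eef_rot': array([[-8.94065744e-04,  3.42686689e-01,  9.39449325e-01],
       [-1.45031357e-03,  9.39448268e-01, -3.42687684e-01],
       [-9.99998549e-01, -1.66888142e-03, -3.42925361e-04]]), 'ft_force': array([ 0.09186148,  0.34035285, -0.71311545]), 'wrist_torque': array([-0.00749286, -0.01697157, -0.01040767]), 'gripper_width': 0.9995950053296796}
top [[460.59686642   0.         317.99674653]
 [  0.         460.59686642 240.90623444]
 [  0.           0.           1.        ]] [[ 1.21763741e-03 -9.92857743e-01  1.19298026e-01  3.73288799e-01]
 [-9.99920920e-01 -2.70207880e-03 -1.22821708e-02 -9.38279088e-02]
 [ 1.25168010e-02 -1.19273637e-01 -9.92782519e-01  1.25365404e+00]
 [ 0.00000000e+00  0.00000000e+00  0.00000000e+00  1.00000000e+00]] 1
side [[472.69294629   0.         316.2650892 ]
 [  0.         472.69294629 238.36574975]
 [  0.           0.           1.        ]] [[-0.9680439  -0.16741683  0.18671535  0.34687486]
 [-0.25040366  0.60445908 -0.75625871  0.69947134]
 [ 0.01374864 -0.77884583 -0.62706471  0.75419013]
 [ 0.          0.          0.          1.        ]] 2
```

View pics/top0.png

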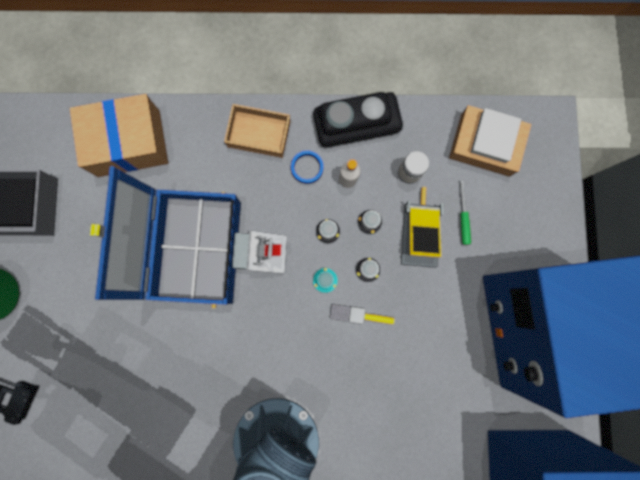

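View pics/side0.png

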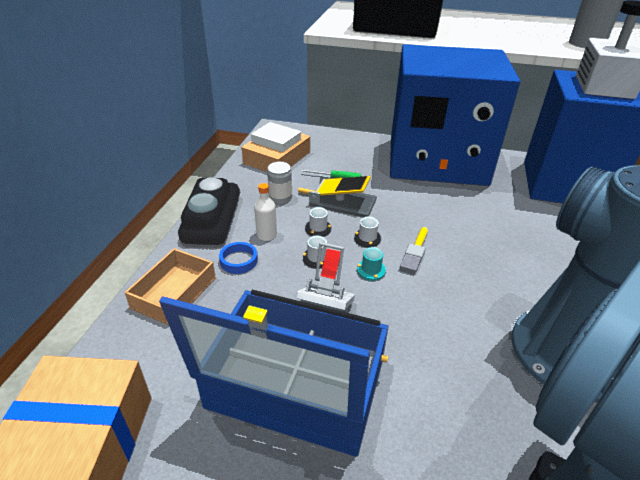

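```bash
python3 - <<'E'
from rig import *
import numpy as np
np.set_printoptions(precision=4,suppress=True)
for n in ("top","side"):
    c=read_camera(n)
    K=c["intrinsics"];W=np.linalg.inv(c["world_from_camera"])
    for t in ("box","box_floor","lid","lid_edge","keeper","lever","lever_pivot","lever_tip","bail","bail_bar","pedal","pedal_base","pedal_pad","module1_c","sealant","can","tape"):
        for d in look_for(c,t):
            p=np.array(d["centre"]); q=W[:3,:3]@p+W[:3,3]; uv=(K@q)[:2]/q[2]
            print(n,t,round(d["p"],2),p.round(4),uv.round(0))
E
```

```text
top box 0.61 [0.4968 0.2682 0.0891] [169. 247.]
top box 0.49 [ 0.5699 -0.5066  0.0242] [465. 223.]
top box 0.31 [ 0.7078 -0.3561  0.0969] [414. 166.]
top box_floor 0.62 [0.4952 0.2707 0.0865] [169. 248.]
top lid 0.76 [0.5045 0.3259 0.2284] [124. 237.]
top lid 0.19 [0.4909 0.0116 0.1263] [269. 248.]
top lid_edge 0.94 [0.5074 0.3273 0.2279] [124. 236.]
top keeper 0.62 [0.5044 0.3269 0.2291] [124. 237.]
top keeper 0.32 [0.4958 0.2703 0.0856] [169. 247.]
top lever 0.61 [0.4924 0.0081 0.1276] [271. 247.]
top lever 0.51 [ 0.6881 -0.1876  0.1035] [349. 173.]
top lever_pivot 0.6 [0.4904 0.012  0.1304] [269. 248.]
top lever_pivot 0.55 [ 0.5732 -0.2466  0.0459] [370. 221.]
top lever_pivot 0.32 [0.5081 0.3278 0.2248] [124. 235.]
top lever_tip 0.93 [0.4921 0.0115 0.1278] [269. 247.]
top bail 0.52 [0.4858 0.0101 0.1666] [268. 248.]
top bail 0.32 [0.4932 0.0075 0.1293] [271. 247.]
top bail_bar 0.56 [0.4859 0.0099 0.1736] [268. 248.]
top pedal 0.57 [ 0.5457 -0.3867  0.061 ] [424. 230.]
top pedal 0.52 [0.4965 0.2687 0.0882] [169. 247.]
top pedal 0.24 [0.4897 0.0076 0.1291] [271. 248.]
top pedal_base
[... 1182 characters left out ...]
il 0.45 [0.4903 0.0205 0.1164] [328. 270.]
side bail_bar 0.69 [0.4884 0.3233 0.1412] [281. 392.]
side bail_bar 0.68 [0.4904 0.0132 0.1495] [329. 255.]
side pedal 0.55 [ 0.5396 -0.3777  0.0599] [343. 186.]
side pedal 0.17 [0.4883 0.0206 0.1159] [328. 270.]
side pedal_base 0.66 [ 0.5356 -0.3769  0.0135] [344. 200.]
side pedal_base 0.19 [ 0.7138 -0.3392  0.069 ] [278. 181.]
side pedal_pad 0.95 [ 0.5409 -0.383   0.0598] [343. 185.]
side module1_c 0.61 [ 0.5719 -0.2354  0.0281] [319. 224.]
side sealant 0.82 [ 0.6892 -0.1741  0.074 ] [266. 216.]
side can 0.88 [ 0.7133 -0.3397  0.0674] [278. 182.]
side tape 0.74 [ 0.7281 -0.0695  0.0121] [237. 259.]
side tape 0.69 [0.492  0.3182 0.1415] [280. 389.]
```

The top view shows three silver modules at about (328,230), (371,220) and (369,269), with a turquoise look-alike at (325,280). The box rim spans about (155–240, 190–303), the lid is open to its left, the latch is at (265,250) and the pedal at (425,232).

```bash
cat > h.py <<'E'
from rig import *
import numpy as np, cv2
np.set_printoptions(precision=4,suppress=True,linewidth=150)
def cloud(c):
    K=c["intrinsics"];T=c["world_from_camera"];d=c["depth"]
    v,u=np.mgrid[0:480,0:640]
    P=np.stack([(u-K[0,2])/K[0,0]*d,(v-K[1,2])/K[1,1]*d,d],-1)
    W=P@T[:3,:3].T+T[:3,3]; W[d==0]=np.nan
    return W
def crop(c,u0,v0,u1,v1,name,s=None):
    im=c["img"][v0:v1,u0:u1,::-1]; s=s or min(800/(u1-u0),600/(v1-v0))
    cv2.imwrite(f"pics/{name}.png",cv2.resize(im,None,fx=s,fy=s,interpolation=cv2.INTER_CUBIC))
E
python3 - <<'E'
from h import *
c=read_camera("top");W=cloud(c);im=c["img"].astype(int);hsv=cv2.cvtColor(c["img"],cv2.COLOR_RGB2HSV)
crop(c,290,150,490,300,"mods"); crop(c,80,150,300,315,"boxt")
s=read_camera("side");Ws=cloud(s); crop(s,240,120,420,290,"sidem")
crop(s,150,220,410,470,"boxs")
# modules
for cam,WW in (("top",W),("side",Ws)):
  z=WW[...,2]; x=WW[...,0];y=WW[...,1]
  m=((z>0.02)&(z<0.075)&(x>0.25)&(x<0.68)&(y>-0.33)&(y<-0.06)).astype(np.uint8)
  n,l,st,ce=cv2.connectedComponentsWithStats(m)
  for i in range(1,n):
    if st[i,4]<40: continue
    k=l==i; p=WW[k]; print(cam,st[i],ce[i].round(),"mean",p.mean(0),"max z",p[:,2].max(),"bbox",p.min(0)[:2],p.max(0)[:2], "rgb",c["img"][k].mean(0) if cam=="top" else s["img"][k].mean(0))
# box rim
z=W[...,2]; blue=(im[...,2]>im[...,0]*1.5)&(im[...,2]>60)
m=blue&(z>0.095)&(z<0.125)&(W[...,1]>0.0)&(W[...,1]<0.4)&(W[...,0]>0.3)&(W[...,0]<0.7)
p=W[m].astype(np.float32); print(len(p),p[:,2].mean()); r=cv2.minAreaRect(p[:,:2]); print(r)
np.save("rim.npy",p)
E
```

```text
top [342 179  14   8  63] [348. 183.] mean [ 0.6756 -0.1881  0.0484] max z 0.07459784268956726 bbox [ 0.6723 -0.2066] [ 0.6798 -0.1721] rgb [101.5238  99.5397  96.7778]
top [361 210  19  19 267] [370. 219.] mean [ 0.5749 -0.2464  0.0572] max z 0.07015316836474406 bbox [ 0.5553 -0.2703] [ 0.6004 -0.2257] rgb [150.5468 156.0337 156.839 ]
top [319 220  18  19 258] [327. 229.] mean [ 0.5491 -0.1328  0.0583] max z 0.07120587411890122 bbox [ 0.5288 -0.1561] [ 0.5738 -0.1112] rgb [154.9302 160.686  160.9147]
top [360 260  18  18 261] [369. 268.] mean [ 0.4456 -0.24    0.0589] max z 0.07109750100104018 bbox [ 0.4243 -0.2631] [ 0.4679 -0.2189] rgb [154.567  160.3487 160.5824]
top [316 271  18  17 244] [325. 279.] mean [ 0.4176 -0.1258  0.0603] max z 0.07073605608718658 bbox [ 0.3971 -0.1478] [ 0.4388 -0.1036] rgb [108.5697 162.8934 162.3525]
top [347 307  18  16 117] [356. 315.] mean [ 0.325  -0.2108  0.0219] max z 0.028103580895959324 bbox [ 0.3059 -0.2313] [ 0.3451 -0.186 ] rgb [181.4188 184.2821 184.5983]
top [372 316  17   6  41] [380. 318.] mean [ 0.3156 -0.2737  0.0221] max z 0.02551748
[... 675 characters left out ...]
50805089572098 bbox [ 0.5305 -0.1515] [ 0.5741 -0.1082] rgb [166.5906 179.3877 185.2246]
side [321 246   6  12  51] [323. 251.] mean [ 0.5322 -0.1218  0.0378] max z 0.054690312080784675 bbox [ 0.5277 -0.136 ] [ 0.537  -0.1142] rgb [129.7059 129.     135.2745]
side [362 247  21  25 429] [372. 259.] mean [ 0.4163 -0.1134  0.0485] max z 0.06747038394251803 bbox [ 0.3946 -0.143 ] [ 0.44   -0.0979] rgb [ 81.4918 153.7622 157.2471]
1604 0.10704858Traceback (most recent call last):
  File "<stdin>", line 17, in <module>
cv2.error: OpenCV(4.12.0) /io/opencv/modules/imgproc/src/convhull.cpp:143: error: (-215:Assertion failed) total >= 0 && (depth == CV_32F || depth == CV_32S) in function 'convexHull'
```

View pics/mods.png

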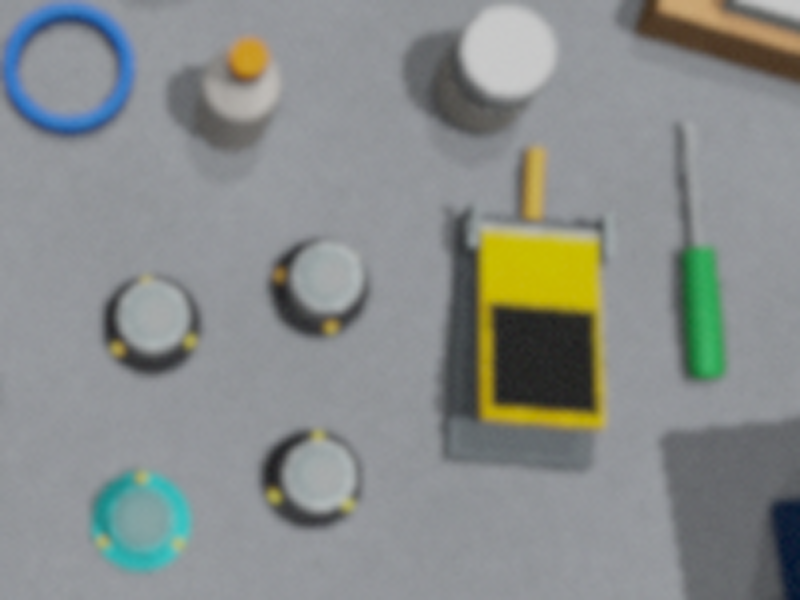

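View pics/boxt.png

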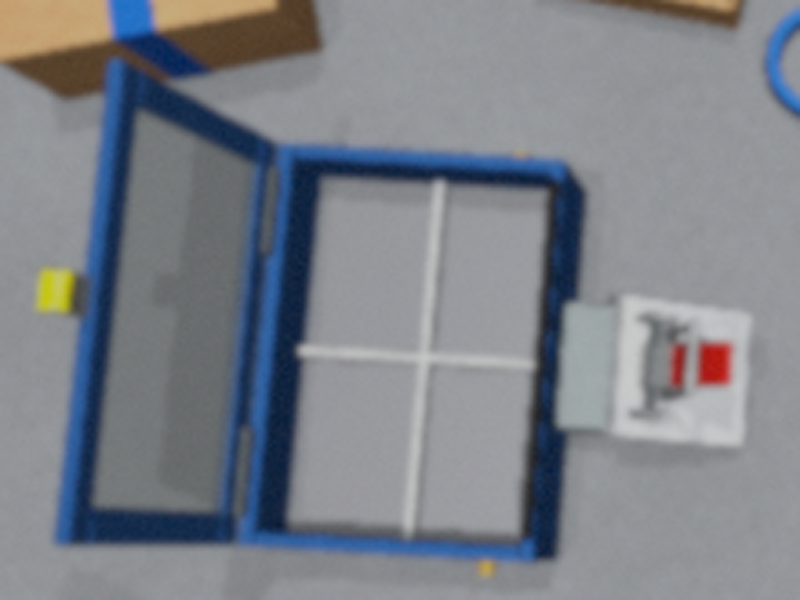

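View pics/sidem.png

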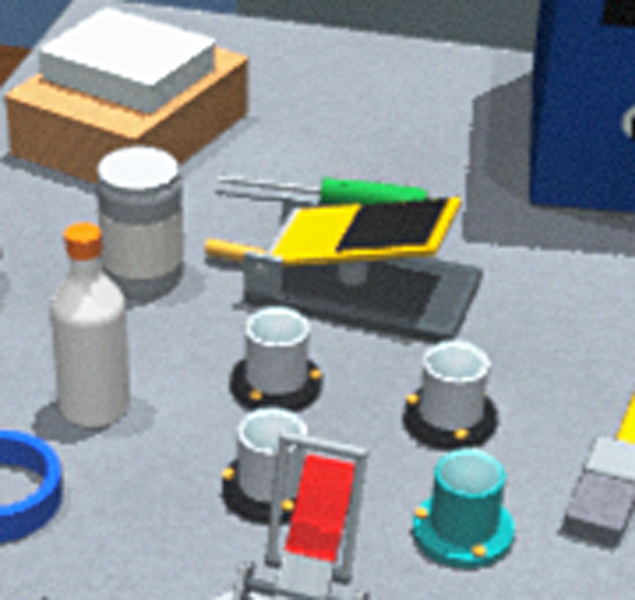

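View pics/boxs.png

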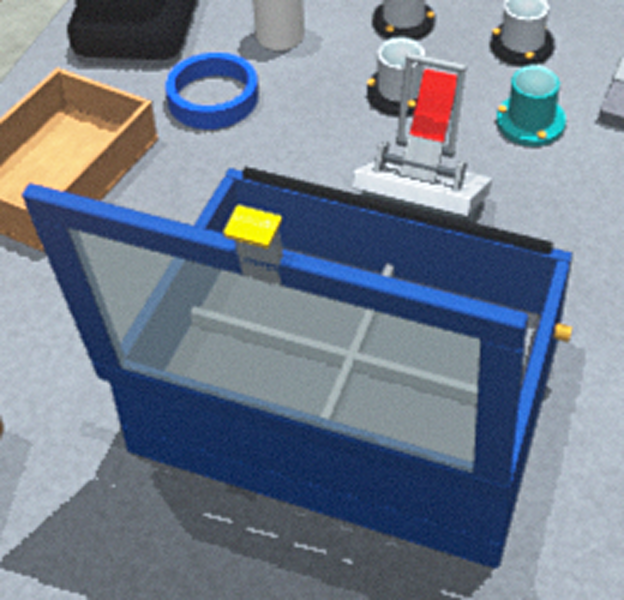

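The crops show three silver modules on black flanges, one turquoise one to leave alone, the bail standing up and the lid open. I'll fit the box, pedal and latch poses next.

```bash
python3 - <<'E'
from h import *
from scipy.optimize import least_squares
c=read_camera("top");W=cloud(c);im=c["img"].astype(int)
z=W[...,2]; x=W[...,0];y=W[...,1]; blue=(im[...,2]>im[...,0]*1.5)&(im[...,2]>60)
m=blue&(z>0.1)&(z<0.112)&(y>0.02)&(y<0.4)&(x>0.3)&(x<0.7)
n,l,st,ce=cv2.connectedComponentsWithStats(m.astype(np.uint8)); print(st)
k=1+np.argmax(st[1:,4]); p=W[m]; print(len(p),p[:,2].mean(),p.min(0),p.max(0))
q=np.ascontiguousarray(p[:,:2]).astype(np.float32).reshape(-1,1,2)
print(cv2.minAreaRect(q))
# fit: points lie on the band of rectangular frame: outer 200x280, wall 10 ->centreline 190x270
def res(t):
    cx,cy,a=t; ca,sa=np.cos(a),np.sin(a)
    d=p[:,:2]-[cx,cy]; X=ca*d[:,0]+sa*d[:,1]; Y=-sa*d[:,0]+ca*d[:,1]
    dx=np.abs(X)-95; 
    ax=np.abs(X)-.095; ay=np.abs(Y)-.135
    sd=np.where((ax>0)&(ay>0),np.hypot(ax,ay),np.maximum(ax,ay))
    return np.maximum(np.abs(sd)-.004,0)+0.05*np.abs(sd)
best=None
for a0 in (1.45,1.5,1.55,1.6):
    r=least_squares(res,[0.5,0.19,a0],loss="soft_l1",f_scale=.003); 
    print(r.x,r.cost)
# dividers: floor lines z~0.049
br=(im.min(-1)>150)&(z>0.04)&(z<0.06)&(y>0.06)&(y<0.3)&(x>.35)&(x<.65)
d=W[br]; print("div",len(d),d.mean(0))
# pedal yellow
ye=(im[...,0]>150)&(im[...,1]>130)&(im[...,2]<80)&(y<-.3)&(y>-.5)&(x>.45)&(x<.7)
d=W[ye].astype(np.float32); print("pedal yel",d.min(0),d.max(0),cv2.minAreaRect(np.ascontiguousarray(d[:,:2]).reshape(-1,1,2)))
bl=(im.max(-1)<60)&(y<-.33)&(y>-.45)&(x>.45)&(x<.6)&(z>.03)
d=W[bl].astype(np.float32); print("pad",d.min(0),d.max(0),d.mean(0),cv2.minAreaRect(np.ascontiguousarray(d[:,:2]).reshape(-1,1,2)))
# keeper lip
ye=(im[...,0]>150)&(im[...,1]>130)&(im[...,2]<80)&(y>.3)
d=W[ye]; print("lip",d.mean(0),d.min(0),d.max(0))
rd=(im[...,0]>150)&(im[...,1]<60)&(im[...,2]<60)&(y>-.1)&(y<.1)
d=W[rd]; print("red",len(d),d.mean(0),d.min(0),d.max(0))
hi=(z>0.135)&(y>-.1)&(y<.1)&(x>.4)&(x<.6)
d=W[hi]; print("bail",len(d),d.mean(0),d.min(0),d.max(0))
lid=blue&(y>.2)&(y<.45)&(x>.3)&(x<.7)&(z>.12)
d=W[lid]; print("lid",d.min(0),d.max(0)); 
E
```

```text
[[     0      0    640    480 306029]
 [   143    190     92    114   1120]
 [   154    192      1      1      1]
 [   154    194      1      2      2]
 [   152    204      1      1      1]
 [   231    228      2     10     11]
 [   230    240      2     11     13]
 [   228    253      3      9     11]
 [   148    254      1      1      1]
 [   147    262      1      1      1]
 [   227    266      2      9     10]]
1171 0.10508452754942689 [0.3564 0.1046 0.1   ] [0.6414 0.3208 0.112 ]
((0.4989244341850281, 0.21277818083763123), (0.20367999374866486, 0.2786787450313568), 86.86283111572266)
[0.4991 0.2114 1.5141] 0.0003185254690757804
[0.4991 0.2114 1.5141] 0.0003185254687501436
[0.4991 0.2114 1.5141] 0.00031852546848973903
[0.4991 0.2114 1.5141] 0.00031852546841399445
div 846 [0.494  0.1878 0.0482]
pedal yel [ 0.4762 -0.4424  0.0066] [ 0.6658 -0.3469  0.085 ] ((0.5712632536888123, -0.39604249596595764), (0.08880465477705002, 0.18860399723052979), 85.17302703857422)
pad [ 0.4889 -0.4189  0.0556] [ 0.552  -0.3551  0.0834] [ 0.5205 -0.3875  0.0693] ((0.520977795124054, -0.38775405287742615), (0.06243152543902397, 0.062224481254816055), 86.63982391357422)
lip [0.5055 0.3439 0.3309] [0.4947 0.336  0.3274] [0.5154 0.3515 0.3356]
red 65 [ 0.4857 -0.0052  0.1363] [ 0.475  -0.0134  0.1253] [0.4976 0.0029 0.1454]
bail 139 [0.4864 0.0001 0.1553] [ 0.4624 -0.0156  0.1352] [0.5128 0.0208 0.1764]
lid [0.3672 0.3048 0.12  ] [0.6454 0.3496 0.308 ]
```

```bash
cat >> h.py <<'E'
def plan(xyz,phi_deg=None):
    """tool-frame shift (cm) and yaw (deg) to world xyz with jaw direction phi (world, mod 180)"""
    s=read_state(); R=s["eef_rot"]; d=R.T@(np.array(xyz)-s["eef_pos"])*100
    y=0
    if phi_deg is not None:
        cur=np.degrees(np.arctan2(R[1,1],R[0,1])) # jaw dir; tool x down => +yaw turns clockwise seen from above
        dd=(phi_deg-cur+90)%180-90
        y=-dd
    print("TCP",s["eef_pos"],"t",round(s["time_s"],2),"w",round(s["gripper_width"],3),"->xyz",d.round(2),"yaw",round(y,1), "q1,q6",s["q"][[0,5]])
E
python3 - <<'E'
from h import *
c=read_camera("top");W=cloud(c);im=c["img"].astype(int)
z=W[...,2]; x=W[...,0];y=W[...,1]
br=(im.min(-1)>165)&(z>0.042)&(z<0.056)&(y>0.08)&(y<0.3)&(x>.35)&(x<.65)
d=W[br]; 
# lines: along box x (x~const .499), along box y
a=1.514
for _ in range(3):
    e1=np.array([np.cos(a),np.sin(a)]);e2=np.array([-e1[1],e1[0]])
    X=d[:,:2]@e1;Y=d[:,:2]@e2
    mx,my=np.median(X),np.median(Y)
    A=np.abs(X-mx)<.006; B=np.abs(Y-my)<.006
    A2=A&~B;B2=B&~A
    sA=np.polyfit(Y[A2],X[A2],1);sB=np.polyfit(X[B2],Y[B2],1)
    print(len(d),A2.sum(),B2.sum(),sA,sB, a)
    a+= (-sA[0]*A2.sum()+sB[0]*B2.sum())/(A2.sum()+B2.sum())
    M=np.array([[1,-sA[0]],[-sB[0],1]]);cX,cY=np.linalg.solve(M,[sA[1],sB[1]])
    print("cross",cX*e1+cY*e2,"z",d[:,2].mean())
plan([.551,-.1325,.35],0)
E
```

```text
413 251 144 [0.0008 0.2396] [-0.0006 -0.4863] 1.514
cross [0.4992 0.2112] z 0.048794177402185675
413 250 144 [0.0001 0.2396] [ 0.0001 -0.4863] 1.5132911239962898
cross [0.4992 0.2112] z 0.048794177402185675
413 250 144 [0.0001 0.2396] [ 0.0001 -0.4863] 1.5132963425466326
cross [0.4992 0.2112] z 0.048794177402185675
TCP [0.1971 0.5402 0.2387] t 2.1 w 0.999 ->xyz [-11.13 -51.06  56.31] yaw 70.0 q1,q6 [ 1.0147 -0.2063]
```

Emit:
arm_command([
  {"xyz": [-4, 0, 0]},
  {"xyz": [-8, 0, 0]},
  {"xyz": [-12, 0, 0]},
  {"xyz": [-15, 0, 0]},
  {"xyz": [-15, -2, 2], "yaw": 6},
  {"xyz": [-15, -5, 5], "yaw": 12},
  {"xyz": [-15, -8, 8], "yaw": 18},
  {"xyz": [-15, -11, 11.5], "yaw": 25},
  {"xyz": [-15, -14, 15], "yaw": 30},
  {"xyz": [-15, -17, 18.5], "yaw": 35},
  {"xyz": [-15, -20, 22], "yaw": 40},
  {"xyz": [-15, -23, 25], "yaw": 45},
], grip=0.78)

```text
invalid input at $.motion[0]: expected keys xyz, yaw
```

```bash
python3 - <<'E'
from h import *
plan([.551,-.1325,.2],20)
E
```

```text
TCP [0.1971 0.5402 0.2387] t 2.1 w 0.999 ->xyz [  3.87 -51.06  56.31] yaw 50.0 q1,q6 [ 1.0147 -0.2063]
```

Emit:
arm_command([
  {"xyz": [-4, 0, 0], "yaw": 0},
  {"xyz": [-8, 0, 0], "yaw": 0},
  {"xyz": [-12, 0, 0], "yaw": 0},
  {"xyz": [-15, 0, 0], "yaw": 0},
  {"xyz": [-15, -2, 2], "yaw": 6},
  {"xyz": [-15, -5, 5], "yaw": 12},
  {"xyz": [-15, -8, 8], "yaw": 18},
  {"xyz": [-15, -11, 11.5], "yaw": 25},
  {"xyz": [-15, -14, 15], "yaw": 30},
  {"xyz": [-15, -17, 18.5], "yaw": 35},
  {"xyz": [-15, -20, 22], "yaw": 40},
  {"xyz": [-15, -23, 25], "yaw": 45},
], grip=0.78)

```text
time_s: 3.1
eef_pos: [0.3447, 0.2546, 0.3889]
eef_rot: [[0.001, 0.908, 0.418], [0.0, 0.418, -0.908], [-1.0, 0.001, 0.0]]
ft_force: [0.9, 1.4, 0.3]
gripper_width: 0.78
```

```bash
python3 - <<'E'
from h import *
plan([.551,-.1325,.2],20)
E
```

```text
TCP [0.3447 0.2546 0.3889] t 3.1 w 0.78 ->xyz [18.9   2.52 43.79] yaw 4.7 q1,q6 [ 0.3577 -0.074 ]
```

Emit:
arm_command([
  {"xyz": [0, 0.2, 4], "yaw": 1},
  {"xyz": [0, 0.4, 8], "yaw": 2},
  {"xyz": [0, 0.7, 12], "yaw": 3},
  {"xyz": [0, 1, 16], "yaw": 4},
  {"xyz": [0, 1.2, 20], "yaw": 4.7},
  {"xyz": [0, 1.4, 24], "yaw": 4.7},
  {"xyz": [3, 1.6, 27], "yaw": 4.7},
  {"xyz": [5, 1.8, 31], "yaw": 4.7},
  {"xyz": [7, 2, 35], "yaw": 4.7},
  {"xyz": [10, 2.2, 38], "yaw": 4.7},
  {"xyz": [13, 2.5, 41], "yaw": 4.7},
  {"xyz": [16, 2.5, 43.8], "yaw": 4.7},
])

```text
time_s: 4.1
eef_pos: [0.5495, -0.1297, 0.2338]
eef_rot: [[0.002, 0.94, 0.342], [-0.0, 0.342, -0.94], [-1.0, 0.002, 0.001]]
ft_force: [0.1, 0.4, 0.8]
gripper_width: 0.784
```

```bash
cat > mods.py <<'E'
from h import *
def find(verbose=True):
    out={}
    for cam in ("top","side"):
        c=read_camera(cam); W=cloud(c); z=W[...,2];x=W[...,0];y=W[...,1]
        cv2.imwrite(f"pics/{cam}_{c['shot']}.png",c["img"][:,:,::-1])
        m=((z>0.016)&(z<0.08)&(x>0.2)&(x<0.7)&(y>-0.33)&(y<-0.03)).astype(np.uint8)
        n,l,st,ce=cv2.connectedComponentsWithStats(m)
        for i in range(1,n):
            if st[i,4]<60: continue
            k=l==i;p=W[k]; rgb=c["img"][k].mean(0)
            lo,hi=np.percentile(p,1,axis=0),np.percentile(p,99,axis=0)
            if cam=="top": cen=(lo+hi)/2
            else: cen=np.array([(lo[0]+hi[0])/2,hi[1]-.023,0])
            print(cam,c["shot"],st[i][:4],"cen",cen[:2],"size",(hi-lo)[:2],"ztop",hi[2],"rgb",rgb.round())
find()
E
python3 mods.py;python3 -c "
from h import *
plan([.551,-.1325,.024],20)"
```

```text
top 9 [362 210  18  19] cen [ 0.5775 -0.2487] size [0.0442 0.0425] ztop 0.06950533398872534 rgb [160. 166. 167.]
top 9 [359 259  19  19] cen [ 0.446  -0.2412] size [0.043  0.0428] ztop 0.06974397334266455 rgb [163. 169. 169.]
top 9 [330 304  64  20] cen [ 0.328  -0.2248] size [0.0446 0.162 ] ztop 0.025403400086313643 rgb [174. 173. 137.]
side 10 [310 207  18  23] cen [ 0.5753 -0.2468] size [0.0414 0.0339] ztop 0.06654828617961012 rgb [165. 176. 181.]
side 10 [261 211  16  27] cen [ 0.6856 -0.1849] size [0.028  0.0362] ztop 0.07920048971016919 rgb [161. 162. 162.]
side 10 [359 217  20  24] cen [ 0.4453 -0.2391] size [0.0438 0.0356] ztop 0.0664483999583199 rgb [167. 178. 183.]
side 10 [400 227  28  44] cen [ 0.3263 -0.163 ] size [0.045  0.1618] ztop 0.022445170182189562 rgb [203. 206. 163.]
side 10 [307 235  20  26] cen [ 0.5527 -0.1323] size [0.042  0.0387] ztop 0.06666183599775095 rgb [168. 180. 186.]
side 10 [320 246   7  15] cen [ 0.5325 -0.1376] size [0.0088 0.0188] ztop 0.05548302473074566 rgb [134. 130. 137.]
side 10 [362 247  21  26] cen [ 0.4168 -0.1247] size [0.0438 0.0359] ztop 0.06632241979133659 rgb [ 83. 154. 158.]
side 10 [244 248  14  20] cen [ 0.6917 -0.0652] size [0.0164 0.0617] ztop 0.02756110843039019 rgb [ 48. 107. 204.]
TCP [ 0.5466 -0.1302  0.2279] t 4.2 w 0.781 ->xyz [20.38  0.48  0.5 ] yaw -0.2 q1,q6 [-0.4451 -0.7911]
```

View pics/side_10.png

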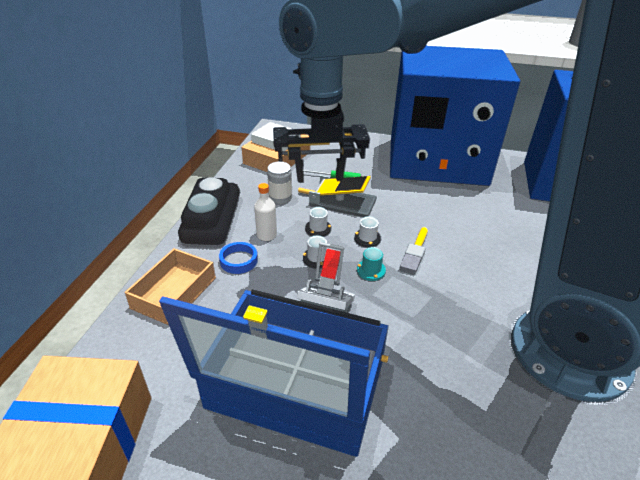

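View pics/top_9.png

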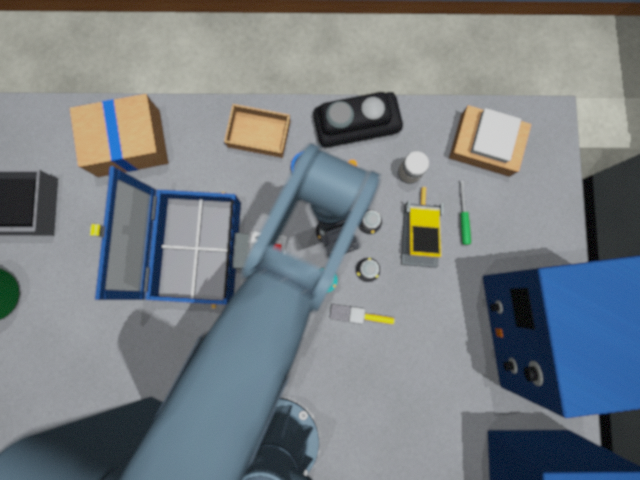

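The view shows the gripper's long side lies along its jaws, hovering above M1 (side pixel (317,248)). I'll descend and grip.

Emit:
arm_command([
  {"xyz": [3, 0.5, 0.5], "yaw": 0},
  {"xyz": [7, 0.5, 0.5], "yaw": 0},
  {"xyz": [11, 0.5, 0.5], "yaw": 0},
  {"xyz": [14, 0.5, 0.5], "yaw": 0},
  {"xyz": [17, 0.5, 0.5], "yaw": 0},
  {"xyz": [19, 0.5, 0.5], "yaw": 0},
  {"xyz": [20.2, 0.5, 0.5], "yaw": 0},
  {"xyz": [20.2, 0.5, 0.5], "yaw": 0},
])

```text
time_s: 4.87
eef_pos: [0.5499, -0.1314, 0.0241]
eef_rot: [[-0.012, 0.941, 0.339], [0.006, 0.339, -0.941], [-1.0, -0.009, -0.009]]
ft_force: [-0.5, 0.4, 0.7]
gripper_width: 0.779
```

Emit:
arm_command([
  {"xyz": [0, 0, 0], "yaw": 0},
  {"xyz": [0, 0, 0], "yaw": 0},
  {"xyz": [0, 0, 0], "yaw": 0},
  {"xyz": [0, 0, 0], "yaw": 0},
  {"xyz": [0, 0, 0], "yaw": 0},
  {"xyz": [0, 0, 0], "yaw": 0},
], grip=0.3, grip_force=20)

```text
time_s: 5.37
eef_pos: [0.5512, -0.1319, 0.0258]
eef_rot: [[-0.009, 0.941, 0.339], [0.004, 0.339, -0.941], [-1.0, -0.007, -0.007]]
ft_force: [-0.9, 0.8, 7.1]
gripper_width: 0.516
```

Emit:
arm_command([
  {"xyz": [-1, 0, 0], "yaw": 0},
  {"xyz": [-3, 0, 0], "yaw": 0},
  {"xyz": [-6, 0, 0], "yaw": 0},
  {"xyz": [-10, 0, 0], "yaw": 0},
  {"xyz": [-14, 0, 0], "yaw": 0},
  {"xyz": [-18, 0, 0], "yaw": 0},
  {"xyz": [-22, 0, 0], "yaw": 0},
  {"xyz": [-24.5, 0, 0], "yaw": 0},
  {"xyz": [-24.5, 0, 0], "yaw": 0},
])

```text
time_s: 6.12
eef_pos: [0.5561, -0.1341, 0.2789]
eef_rot: [[0.002, 0.941, 0.34], [-0.001, 0.34, -0.941], [-1.0, 0.002, 0.001]]
ft_force: [1.0, 0.1, -2.0]
gripper_width: 0.515
```

```bash
python3 -c "
from h import *
plan([.5683,.2539,.27],-3.3)
print(read_state()['ft_force'])"
```

```text
TCP [ 0.5561 -0.1341  0.2789] t 6.12 w 0.515 ->xyz [  0.86  14.33 -36.08] yaw 23.2 q1,q6 [-0.4442 -0.7907]
[ 0.9737  0.0757 -1.9778]
```

Emit:
arm_command([
  {"xyz": [0, 1.2, -3], "yaw": 2},
  {"xyz": [0, 2.5, -6.5], "yaw": 5},
  {"xyz": [0, 4, -10], "yaw": 8},
  {"xyz": [0, 5.5, -14], "yaw": 12},
  {"xyz": [0, 7, -17.5], "yaw": 15},
  {"xyz": [0, 8.5, -21], "yaw": 18},
  {"xyz": [0, 10, -25], "yaw": 21},
  {"xyz": [0, 11.5, -28.5], "yaw": 23},
  {"xyz": [0, 13, -32], "yaw": 23.2},
  {"xyz": [0, 14, -35], "yaw": 23.2},
  {"xyz": [0, 14.3, -36], "yaw": 23.2},
  {"xyz": [0, 14.3, -36], "yaw": 23.2},
])

```text
time_s: 7.12
eef_pos: [0.5669, 0.2554, 0.2772]
eef_rot: [[-0.0, 0.999, -0.055], [-0.001, -0.055, -0.999], [-1.0, -0.0, 0.001]]
ft_force: [-0.7, -0.8, -1.5]
gripper_width: 0.521
```

```bash
python3 -c "
from h import *
plan([.5683,.2539,.063],-3.3)
c=read_camera('side');cv2.imwrite('pics/a.png',c['img'][:,:,::-1])"
```

```text
TCP [0.5669 0.2554 0.2772] t 7.12 w 0.521 ->xyz [21.42  0.16  0.12] yaw 0.2 q1,q6 [0.2331 0.2877]
```

View pics/a.png

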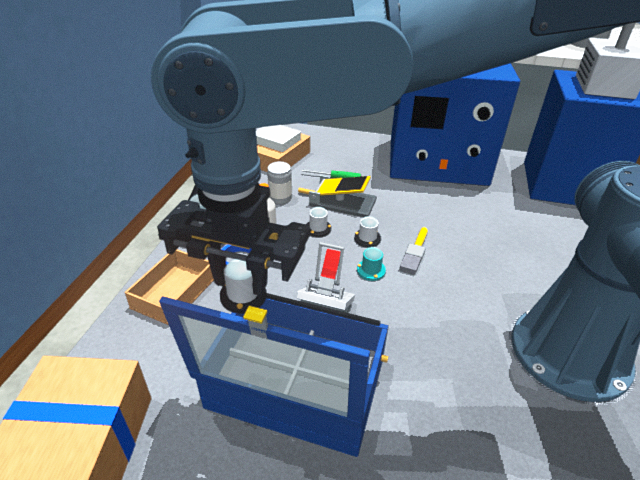

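```bash
python3 -c "
from h import *
c=read_camera('side');W=cloud(c);im=c['img'];t=read_camera('top')
s=read_state();print(s['eef_pos'])
d=W-s['eef_pos']
P=d[(W[...,2]>.15)&(np.abs(d[...,0])<.3)&(np.abs(d[...,1])<.3)&np.isfinite(W[...,2])]
for z0 in np.arange(0,.5,.03):
    k=(P[:,2]>=z0)&(P[:,2]<z0+.03)
    if k.sum()>5: 
        q=P[k]; q=q[q[:,1]>-.2]; print(z0.round(2),k.sum(),'x',q[:,0].min().round(3),q[:,0].max().round(3),'ymax',np.percentile(q[:,1],99).round(3))
"
```

```text
[0.5681 0.2516 0.2779]
0.0 4135 x -0.201 0.079 ymax 0.099
0.03 1062 x -0.073 0.039 ymax 0.104
0.06 2040 x -0.095 0.091 ymax 0.042
0.09 3680 x -0.097 0.093 ymax 0.043
0.12 881 x -0.044 0.017 ymax 0.04
0.15 1474 x -0.044 0.035 ymax 0.041
0.18 1577 x -0.041 0.036 ymax 0.043
0.21 1640 x -0.04 0.029 ymax 0.05
0.24 995 x -0.048 0.03 ymax 0.064
0.27 4791 x -0.206 0.028 ymax 0.072
0.3 9218 x -0.282 0.031 ymax 0.073
0.33 15894 x -0.3 0.049 ymax 0.07
0.36 8569 x -0.3 -0.012 ymax 0.049
```

```bash
python3 -c "
from h import *
plan([.5680,.249,.065],-3.3)"
```

```text
TCP [0.5681 0.2516 0.2779] t 7.27 w 0.514 ->xyz [21.29 -0.01  0.22] yaw -0.1 q1,q6 [0.2272 0.2866]
```

Emit:
arm_command([
  {"xyz": [1, 0, 0.2], "yaw": 0},
  {"xyz": [4, 0, 0.25], "yaw": 0},
  {"xyz": [7, 0, 0.25], "yaw": 0},
  {"xyz": [10, 0, 0.25], "yaw": 0},
  {"xyz": [13, 0, 0.25], "yaw": 0},
  {"xyz": [16, 0, 0.25], "yaw": 0},
  {"xyz": [18, 0, 0.25], "yaw": 0},
  {"xyz": [19.5, 0, 0.25], "yaw": 0},
  {"xyz": [20.5, 0, 0.25], "yaw": 0},
  {"xyz": [21.2, 0, 0.25], "yaw": 0},
  {"xyz": [21.3, 0, 0.25], "yaw": 0},
])

```text
time_s: 8.18
eef_pos: [0.5686, 0.2486, 0.0657]
eef_rot: [[0.001, 0.998, -0.061], [-0.0, -0.061, -0.998], [-1.0, 0.001, -0.0]]
ft_force: [-4.4, 3.9, 7.9]
gripper_width: 0.515
```

```bash
python3 -c "
from h import *
plan([.5680,.249,.061],-3.3)
print(read_state()['ft_force'])
c=read_camera('side');crop(c,100,180,420,440,'b')"
```

```text
TCP [0.5686 0.2486 0.0657] t 8.18 w 0.515 ->xyz [ 0.47 -0.06 -0.03] yaw -0.2 q1,q6 [0.2214 0.2824]
[-4.4466  3.9109  7.8795]
```

View pics/b.png

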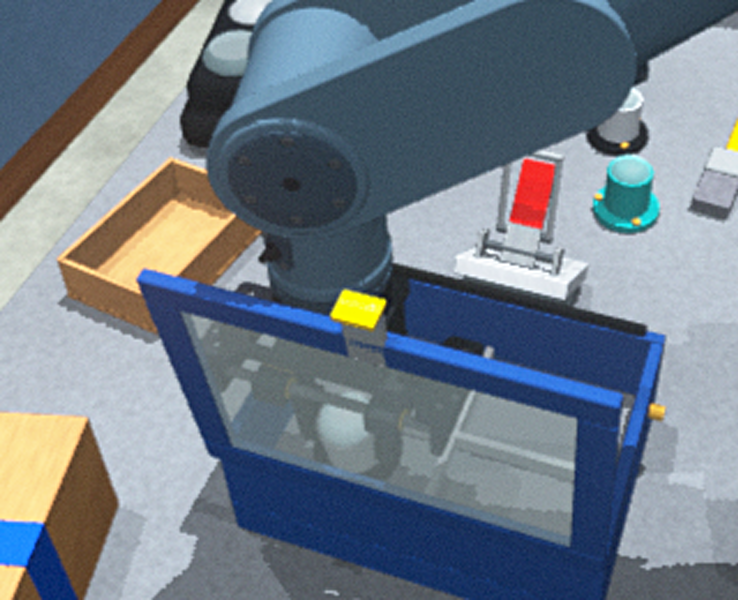

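Emit:
arm_command([
  {"xyz": [0, 0, 0], "yaw": 0},
  {"xyz": [0, 0, 0], "yaw": 0},
  {"xyz": [0, 0, 0], "yaw": 0},
])

```text
time_s: 8.48
eef_pos: [0.5692, 0.2476, 0.0661]
eef_rot: [[0.002, 0.998, -0.062], [-0.001, -0.062, -0.998], [-1.0, 0.002, 0.0]]
ft_force: [0.8, -1.0, 0.0]
gripper_width: 0.512
```

Emit:
arm_command([
  {"xyz": [0.2, 0, -0.1], "yaw": 0},
  {"xyz": [0.4, 0, -0.1], "yaw": 0},
  {"xyz": [0.5, 0, -0.1], "yaw": 0},
  {"xyz": [0.5, 0, -0.1], "yaw": 0},
  {"xyz": [0.5, 0, -0.1], "yaw": 0},
])

```text
time_s: 8.9
eef_pos: [0.5697, 0.2481, 0.0652]
eef_rot: [[0.003, 0.998, -0.061], [-0.002, -0.061, -0.998], [-1.0, 0.003, 0.001]]
ft_force: [-13.0, -4.0, 27.5]
gripper_width: 0.515
```

Emit:
arm_command([
  {"xyz": [-0.1, 0, 0], "yaw": 0},
  {"xyz": [-0.1, 0, 0], "yaw": 0},
  {"xyz": [-0.1, 0, 0], "yaw": 0},
])

```text
time_s: 9.15
eef_pos: [0.5699, 0.2478, 0.0661]
eef_rot: [[0.003, 0.998, -0.062], [-0.002, -0.062, -0.998], [-1.0, 0.003, 0.001]]
ft_force: [-0.8, 0.3, -2.9]
gripper_width: 0.514
```

Emit:
arm_command([
  {"xyz": [0, 0, 0], "yaw": 0},
  {"xyz": [0, 0, 0], "yaw": 0},
  {"xyz": [0, 0, 0], "yaw": 0},
  {"xyz": [0, 0, 0], "yaw": 0},
], grip=0.72)

```text
time_s: 9.48
eef_pos: [0.5699, 0.2478, 0.0659]
eef_rot: [[0.003, 0.998, -0.062], [-0.002, -0.062, -0.998], [-1.0, 0.003, 0.001]]
ft_force: [-0.2, -0.5, 0.1]
gripper_width: 0.718
```

Next I'll lift straight up and check how it sits.

Emit:
arm_command([
  {"xyz": [-2, 0, 0], "yaw": 0},
  {"xyz": [-5, 0, 0], "yaw": 0},
  {"xyz": [-9, 0, 0], "yaw": 0},
  {"xyz": [-13, 0, 0], "yaw": 0},
  {"xyz": [-17, 0, 0], "yaw": 0},
  {"xyz": [-20, 0, 0], "yaw": 0},
  {"xyz": [-20, 0, 4], "yaw": 0},
  {"xyz": [-20, 0, 8], "yaw": 0},
  {"xyz": [-20, 0, 12], "yaw": 0},
  {"xyz": [-20, 0, 16], "yaw": 0},
  {"xyz": [-20, 0, 20], "yaw": 0},
  {"xyz": [-20, 0, 24], "yaw": 0},
], grip=0.78)

```text
time_s: 10.48
eef_pos: [0.554, 0.0069, 0.2663]
eef_rot: [[0.004, 0.998, -0.061], [-0.002, -0.061, -0.998], [-1.0, 0.004, 0.001]]
ft_force: [0.7, -0.7, 0.5]
gripper_width: 0.78
```

```bash
python3 mods.py;cat > inbox.py <<'E'
from h import *
c=read_camera('top');W=cloud(c);crop(c,80,150,300,315,'in%d'%c['shot']); print('in',c['shot'])
s=read_camera('side');crop(s,150,220,410,430,'ins%d'%c['shot']); Ws=cloud(s)
e1=np.array([.0572,.9984]);e2=np.array([-.9984,.0572]);o=np.array([.4992,.2113])
for n,w in (('top',W),('side',Ws)):
    d=w[...,:2]-o;X=d@e1;Y=d@e2;z=w[...,2]
    m=(np.abs(X)<.088)&(np.abs(Y)<.128)&(z>.06)&(z<.2)
    k,l,st,ce=cv2.connectedComponentsWithStats(m.astype(np.uint8))
    for i in range(1,k):
        if st[i,4]<40: continue
        q=l==i; lo=lambda a:np.percentile(a[q],1); hi=lambda a:np.percentile(a[q],99)
        print(n,'boxX %.4f..%.4f boxY %.4f..%.4f z %.4f..%.4f'%(lo(X),hi(X),lo(Y),hi(Y),lo(z),hi(z)),'cen %.4f %.4f'%((lo(X)+hi(X))/2,(lo(Y)+hi(Y))/2),st[i,4])
E
python3 inbox.py; python3 -c "
from h import *
plan([.577,-.247,.22],-45)"
```

```text
top 15 [338 173  19  14] cen [ 0.6847 -0.1872] size [0.0244 0.0467] ztop 0.07905902839177285 rgb [106. 104. 102.]
top 15 [295 176  24   7] cen [ 0.6919 -0.0763] size [0.0152 0.0606] ztop 0.029660987807334914 rgb [ 74. 126. 188.]
top 15 [361 210  19  20] cen [ 0.5777 -0.2478] size [0.0442 0.0439] ztop 0.06877092937245455 rgb [156. 161. 162.]
top 15 [359 258  19  20] cen [ 0.4479 -0.241 ] size [0.0467 0.0429] ztop 0.06932452027010494 rgb [159. 165. 165.]
top 15 [316 271  18  17] cen [ 0.4178 -0.1263] size [0.0415 0.043 ] ztop 0.06945241703441332 rgb [115. 170. 170.]
top 15 [330 304  64  20] cen [ 0.328  -0.2248] size [0.0446 0.162 ] ztop 0.025635748722598245 rgb [172. 171. 136.]
side 16 [310 207  18  23] cen [ 0.5749 -0.247 ] size [0.0412 0.0344] ztop 0.06613626422213513 rgb [168. 179. 185.]
side 16 [261 211  16  26] cen [ 0.6855 -0.1857] size [0.0282 0.0346] ztop 0.07916561548402959 rgb [163. 164. 164.]
side 16 [359 217  20  23] cen [ 0.4452 -0.2397] size [0.0439 0.0356] ztop 0.06588946971647959 rgb [168. 179. 185.]
side 16 [400 227  28  43] cen [ 0.3271 -0.1637] size [0.0465 0.1608] ztop 0.022574228754867955 rgb [204. 207. 162.]
side 16 [362 247  21  27] cen [ 0.4169 -0.1237] size [0.0435 0.0364] ztop 0.06613705421137642 rgb [ 85. 162. 165.]
side 16 [244 248  14  20] cen [ 0.6917 -0.0669] size [0.0159 0.0602] ztop 0.027189092357527974 rgb [ 51. 112. 211.]
in 17
top boxX 0.0266..0.0629 boxY -0.0886..-0.0441 z 0.0880..0.1100 cen 0.0448 -0.0664 215
TCP [0.5545 0.0076 0.2662] t 10.68 w 0.778 ->xyz [ 4.65  3.88 25.26] yaw 41.3 q1,q6 [-0.2001 -0.1352]
```

View pics/in17.png

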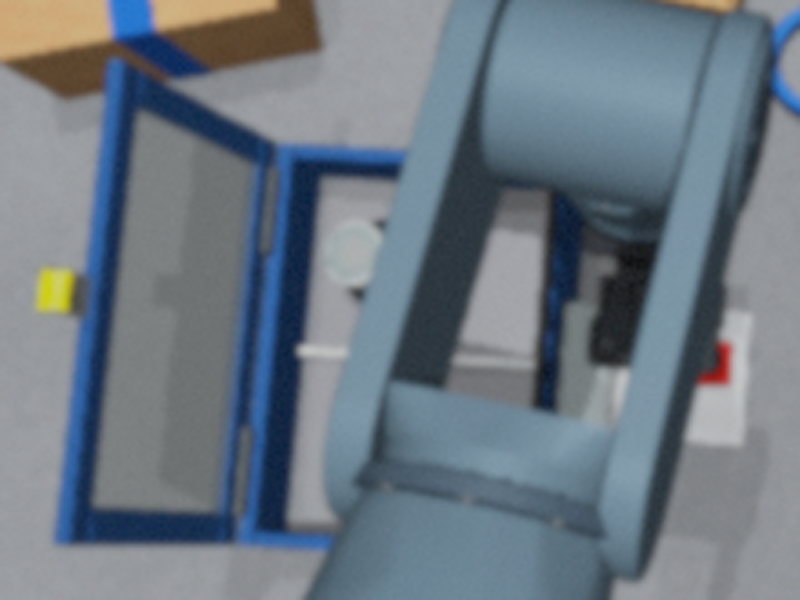

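View pics/ins17.png

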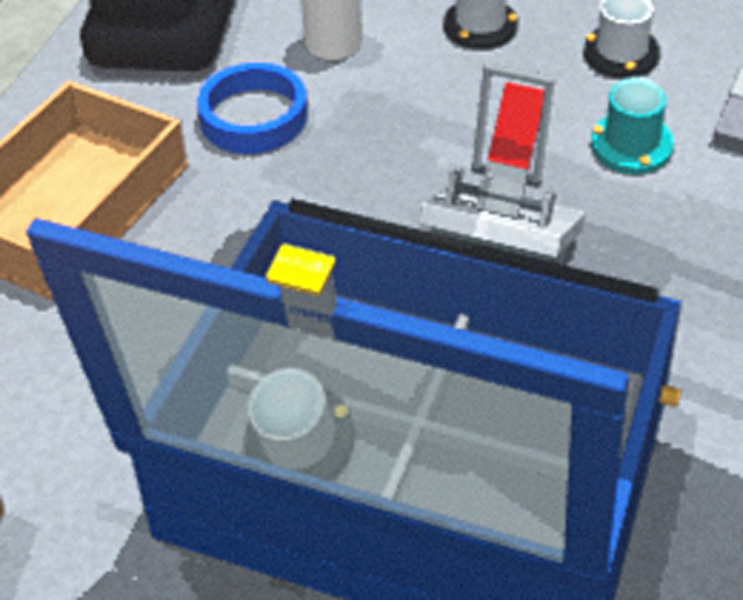

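The module stands in the back-left compartment. Next is M2.

Emit:
arm_command([
  {"xyz": [0, 0.4, 3], "yaw": 6},
  {"xyz": [0, 1, 7], "yaw": 13},
  {"xyz": [0, 1.6, 11], "yaw": 20},
  {"xyz": [0, 2.2, 15], "yaw": 27},
  {"xyz": [0, 3, 19], "yaw": 34},
  {"xyz": [0, 3.6, 23], "yaw": 41},
  {"xyz": [2, 3.9, 25.3], "yaw": 41.3},
  {"xyz": [4.6, 3.9, 25.3], "yaw": 41.3},
  {"xyz": [4.6, 3.9, 25.3], "yaw": 41.3},
])

```text
time_s: 11.43
eef_pos: [0.5753, -0.2458, 0.2148]
eef_rot: [[-0.004, 0.707, -0.708], [0.004, -0.708, -0.707], [-1.0, -0.006, -0.0]]
ft_force: [-0.6, 0.5, -1.6]
gripper_width: 0.777
```

```bash
python3 inbox.py; python3 -c "
from h import *
plan([.5765,-.247,.026],-45)"
```

```text
in 19
top boxX 0.0137..0.0619 boxY -0.0869..-0.0443 z 0.0614..0.1096 cen 0.0378 -0.0656 360
TCP [ 0.5771 -0.2454  0.2195] t 11.53 w 0.78 ->xyz [19.35  0.08  0.18] yaw 0.1 q1,q6 [-0.5917  0.1917]
```

Emit:
arm_command([
  {"xyz": [3, 0, 0.2], "yaw": 0},
  {"xyz": [7, 0, 0.2], "yaw": 0},
  {"xyz": [11, 0, 0.2], "yaw": 0},
  {"xyz": [14, 0, 0.2], "yaw": 0},
  {"xyz": [17, 0, 0.2], "yaw": 0},
  {"xyz": [18.5, 0.1, 0.2], "yaw": 0},
  {"xyz": [19.3, 0.1, 0.2], "yaw": 0},
  {"xyz": [19.3, 0.1, 0.2], "yaw": 0},
  {"xyz": [19.3, 0.1, 0.2], "yaw": 0},
])

```text
time_s: 12.28
eef_pos: [0.578, -0.2474, 0.0284]
eef_rot: [[0.003, 0.709, -0.705], [-0.0, -0.705, -0.709], [-1.0, 0.002, -0.002]]
ft_force: [0.9, -1.0, 0.7]
gripper_width: 0.779
```

Emit:
arm_command([
  {"xyz": [0, 0, 0], "yaw": 0},
  {"xyz": [0, 0, 0], "yaw": 0},
  {"xyz": [0, 0, 0], "yaw": 0},
  {"xyz": [0, 0, 0], "yaw": 0},
  {"xyz": [0, 0, 0], "yaw": 0},
  {"xyz": [0, 0, 0], "yaw": 0},
], grip=0.3)

```text
time_s: 12.78
eef_pos: [0.579, -0.2482, 0.0299]
eef_rot: [[0.005, 0.709, -0.705], [-0.002, -0.705, -0.709], [-1.0, 0.005, -0.002]]
ft_force: [0.4, -0.1, 6.3]
gripper_width: 0.515
```

Emit:
arm_command([
  {"xyz": [-1, 0, 0], "yaw": 0},
  {"xyz": [-3, 0, 0], "yaw": 0},
  {"xyz": [-6, 0, 0], "yaw": 0},
  {"xyz": [-10, 0, 0], "yaw": 0},
  {"xyz": [-14, 0, 0], "yaw": 0},
  {"xyz": [-18, 0, 0], "yaw": 0},
  {"xyz": [-22, 0, 0], "yaw": 0},
  {"xyz": [-24.5, 0, 0], "yaw": 0},
  {"xyz": [-24.5, 0, 0], "yaw": 0},
])

```text
time_s: 13.53
eef_pos: [0.58, -0.2492, 0.2831]
eef_rot: [[0.015, 0.709, -0.705], [-0.008, -0.705, -0.709], [-1.0, 0.016, -0.005]]
ft_force: [0.8, -0.9, -1.1]
gripper_width: 0.515
```

```bash
python3 -c "
from h import *
s=read_camera('side');crop(s,220,100,420,280,'c')
W=cloud(s);st=read_state();
plan([.5629,.1611,.27],-3.3)
print(read_state()['ft_force'])"
```

```text
TCP [ 0.5789 -0.2486  0.2789] t 13.58 w 0.515 ->xyz [  0.65 -30.04 -27.91] yaw -41.6 q1,q6 [-0.5944  0.1884]
[ 0.4251  0.6621 -3.0022]
```

View pics/c.png

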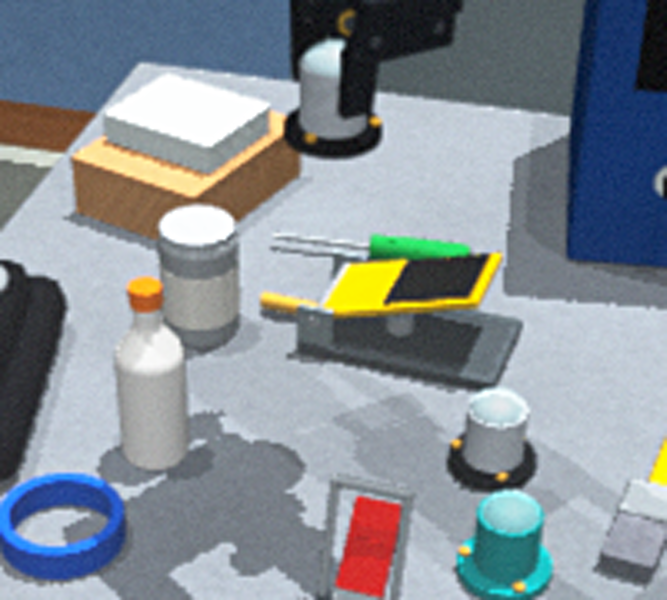

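Emit:
arm_command([
  {"xyz": [0, -2.3, -2], "yaw": -4},
  {"xyz": [0, -5, -4.6], "yaw": -8},
  {"xyz": [0, -7.8, -7.2], "yaw": -12},
  {"xyz": [0, -10.6, -9.8], "yaw": -17},
  {"xyz": [0, -13.4, -12.4], "yaw": -22},
  {"xyz": [0, -16.2, -15], "yaw": -27},
  {"xyz": [0, -19, -17.6], "yaw": -32},
  {"xyz": [0, -21.8, -20.2], "yaw": -37},
  {"xyz": [0, -24.6, -22.8], "yaw": -41},
  {"xyz": [0, -27.4, -25.4], "yaw": -41.6},
  {"xyz": [0, -29.5, -27.4], "yaw": -41.6},
  {"xyz": [0, -30, -27.9], "yaw": -41.6},
])

```text
time_s: 14.58
eef_pos: [0.5606, 0.1651, 0.2735]
eef_rot: [[0.005, 0.999, -0.053], [-0.004, -0.053, -0.999], [-1.0, 0.005, 0.004]]
ft_force: [-0.9, -0.6, -2.6]
gripper_width: 0.514
```

Emit:
arm_command([
  {"xyz": [0, 0, 0], "yaw": 0},
])

```text
time_s: 14.67
eef_pos: [0.5592, 0.1668, 0.2713]
eef_rot: [[0.002, 0.999, -0.05], [-0.004, -0.05, -0.999], [-1.0, 0.002, 0.004]]
ft_force: [0.6, -2.0, -2.4]
gripper_width: 0.518
```

```bash
python3 -c "
from h import *
plan([.5629,.1611,.072],-3.3)
print(read_state()['ft_force'])"
```

```text
TCP [0.5592 0.1668 0.2713] t 14.67 w 0.518 ->xyz [19.93  0.36  0.46] yaw 0.4 q1,q6 [0.089  0.1395]
[ 0.5964 -2.0251 -2.385 ]
```

Emit:
arm_command([
  {"xyz": [2, 0.3, 0.4], "yaw": 0},
  {"xyz": [5, 0.35, 0.45], "yaw": 0},
  {"xyz": [8, 0.35, 0.45], "yaw": 0},
  {"xyz": [11, 0.35, 0.45], "yaw": 0},
  {"xyz": [14, 0.35, 0.45], "yaw": 0},
  {"xyz": [16.5, 0.35, 0.45], "yaw": 0},
  {"xyz": [18, 0.35, 0.45], "yaw": 0},
  {"xyz": [19, 0.35, 0.45], "yaw": 0},
  {"xyz": [19.6, 0.35, 0.45], "yaw": 0},
  {"xyz": [19.9, 0.35, 0.45], "yaw": 0},
  {"xyz": [19.9, 0.35, 0.45], "yaw": 0},
  {"xyz": [19.9, 0.35, 0.45], "yaw": 0},
])

```text
time_s: 15.67
eef_pos: [0.5636, 0.161, 0.0732]
eef_rot: [[0.003, 0.999, -0.05], [-0.004, -0.05, -0.999], [-1.0, 0.003, 0.004]]
ft_force: [-0.4, -1.1, -2.1]
gripper_width: 0.514
```

Emit:
arm_command([
  {"xyz": [0.1, 0, 0], "yaw": 0},
  {"xyz": [0.2, 0, 0], "yaw": 0},
  {"xyz": [0.3, 0, 0], "yaw": 0},
  {"xyz": [0.3, 0, 0], "yaw": 0},
])

```text
time_s: 16.0
eef_pos: [0.5637, 0.1611, 0.0704]
eef_rot: [[0.004, 0.999, -0.05], [-0.004, -0.05, -0.999], [-1.0, 0.004, 0.004]]
ft_force: [-1.0, 0.3, -1.9]
gripper_width: 0.514
```

Emit:
arm_command([
  {"xyz": [0.1, 0, 0], "yaw": 0},
  {"xyz": [0.2, 0, 0], "yaw": 0},
  {"xyz": [0.3, 0, 0], "yaw": 0},
  {"xyz": [0.3, 0, 0], "yaw": 0},
])

```text
time_s: 16.33
eef_pos: [0.5635, 0.1611, 0.0671]
eef_rot: [[0.003, 0.999, -0.05], [-0.004, -0.05, -0.999], [-1.0, 0.003, 0.004]]
ft_force: [-0.6, -0.7, -1.5]
gripper_width: 0.517
```

Emit:
arm_command([
  {"xyz": [0.1, 0, 0], "yaw": 0},
  {"xyz": [0.2, 0, 0], "yaw": 0},
  {"xyz": [0.2, 0, 0], "yaw": 0},
])

```text
time_s: 16.58
eef_pos: [0.5635, 0.161, 0.0651]
eef_rot: [[0.003, 0.999, -0.05], [-0.004, -0.05, -0.999], [-1.0, 0.003, 0.004]]
ft_force: [-0.9, -1.4, -0.7]
gripper_width: 0.515
```

Emit:
arm_command([
  {"xyz": [0.1, 0, 0], "yaw": 0},
  {"xyz": [0.1, 0, 0], "yaw": 0},
  {"xyz": [0.1, 0, 0], "yaw": 0},
])

```text
time_s: 16.83
eef_pos: [0.5635, 0.1609, 0.065]
eef_rot: [[0.003, 0.999, -0.05], [-0.005, -0.05, -0.999], [-1.0, 0.003, 0.005]]
ft_force: [-3.8, -1.4, 5.9]
gripper_width: 0.515
```

Emit:
arm_command([
  {"xyz": [0, 0, 0], "yaw": 0},
  {"xyz": [0, 0, 0], "yaw": 0},
  {"xyz": [0, 0, 0], "yaw": 0},
  {"xyz": [0, 0, 0], "yaw": 0},
], grip=0.72)

```text
time_s: 17.17
eef_pos: [0.5637, 0.161, 0.0651]
eef_rot: [[0.003, 0.999, -0.05], [-0.005, -0.05, -0.999], [-1.0, 0.004, 0.004]]
ft_force: [-0.1, -0.7, -0.5]
gripper_width: 0.72
```

Emit:
arm_command([
  {"xyz": [-2, 0, 0], "yaw": 0},
  {"xyz": [-5, 0, 0], "yaw": 0},
  {"xyz": [-9, 0, 0], "yaw": 0},
  {"xyz": [-13, 0, 0], "yaw": 0},
  {"xyz": [-17, 0, 0], "yaw": 0},
  {"xyz": [-20, 0, 0], "yaw": 0},
  {"xyz": [-20, -1, 4], "yaw": 0},
  {"xyz": [-20, -2, 8], "yaw": 0},
  {"xyz": [-20, -3.5, 12], "yaw": 0},
  {"xyz": [-20, -4.5, 16], "yaw": 0},
  {"xyz": [-20, -5.5, 20], "yaw": 0},
  {"xyz": [-20, -7, 24], "yaw": 0},
], grip=0.78)

```text
time_s: 18.17
eef_pos: [0.4811, -0.0749, 0.2661]
eef_rot: [[0.004, 0.999, -0.049], [-0.005, -0.049, -0.999], [-1.0, 0.005, 0.005]]
ft_force: [1.3, -1.0, 1.0]
gripper_width: 0.779
```

```bash
python3 mods.py; python3 inbox.py; python3 -c "
from h import *
plan([.446,-.2405,.22],-30)"
```

```text
top 22 [338 173  20  14] cen [ 0.6858 -0.1874] size [0.0262 0.0467] ztop 0.07851567031379902 rgb [107. 105. 103.]
top 22 [294 176  25   7] cen [ 0.6921 -0.0772] size [0.0148 0.0632] ztop 0.030581423392634782 rgb [ 74. 126. 187.]
top 22 [360 259  18  19] cen [ 0.446  -0.2412] size [0.0433 0.0427] ztop 0.07005248914603678 rgb [161. 166. 166.]
top 22 [318 271  16  17] cen [ 0.4178 -0.1283] size [0.0414 0.0389] ztop 0.06948227373643401 rgb [120. 170. 169.]
top 22 [330 304  64  20] cen [ 0.328  -0.2234] size [0.0447 0.1594] ztop 0.025467071886652617 rgb [171. 171. 136.]
side 23 [261 211  16  26] cen [ 0.6857 -0.1848] size [0.028  0.0344] ztop 0.07977754073059126 rgb [160. 161. 161.]
side 23 [359 217  20  24] cen [ 0.4453 -0.2399] size [0.0439 0.0334] ztop 0.06590546742821826 rgb [165. 177. 182.]
side 23 [400 227  28  44] cen [ 0.3268 -0.1622] size [0.0462 0.1644] ztop 0.02293280962060007 rgb [200. 203. 160.]
side 23 [244 247  14  21] cen [ 0.6916 -0.0654] size [0.0165 0.0634] ztop 0.027547023572137407 rgb [ 50. 113. 212.]
side 23 [362 247  21  27] cen [ 0.4169 -0.1243] size [0.0434 0.0365] ztop 0.06616980630713412 rgb [ 82. 156. 159.]
in 24
top boxX 0.0142..0.0626 boxY -0.0868..-0.0442 z 0.0611..0.1095 cen 0.0384 -0.0655 359
top boxX -0.0697..-0.0255 boxY -0.0863..-0.0431 z 0.0632..0.1046 cen -0.0476 -0.0647 289
side boxX -0.0645..-0.0381 boxY -0.0757..-0.0438 z 0.0867..0.1023 cen -0.0513 -0.0598 157
TCP [ 0.4815 -0.0742  0.266 ] t 18.37 w 0.779 ->xyz [ 4.66 -2.69 16.78] yaw 27.0 q1,q6 [-0.3954 -0.3419]
```

```bash
python3 -c "
from h import *
c=read_camera('top');crop(c,130,180,250,310,'d');W=cloud(c)
o=np.array([.4992,.2113]);e1=np.array([.0572,.9984]);e2=np.array([-.9984,.0572])
d=W[...,:2]-o;X=d@e1;Y=d@e2;z=W[...,2]
for (cx,cy) in ((.0465,-.0665),(-.0465,-.0665)):
    m=(abs(X-cx)<.043)&(abs(Y-cy)<.06)&(z>.085)&(z<.13)
    A=np.c_[X[m],Y[m],np.ones(m.sum())]; print(m.sum(),np.linalg.lstsq(A,z[m],rcond=None)[0],X[m].mean(),Y[m].mean(),z[m].mean(), X[m].min(),X[m].max())
    m=(abs(X-cx)<.043)&(abs(Y-cy)<.06)&(z>.02)&(z<.07); print('low',np.histogram(z[m],10))
"
```

```text
289 [ 0.0357 -0.056   0.0948] 0.040824444731911706 -0.06421429494873486 0.09988411626375468 0.018017761270431268 0.08945066280297374
low (array([ 39, 394, 349,  28,  25,  48,  77,  65,  22,  12]), array([0.0279, 0.0321, 0.0363, 0.0405, 0.0447, 0.0489, 0.0532, 0.0574, 0.0616, 0.0658, 0.07  ]))
247 [ 0.0041 -0.0199  0.0946] -0.0484824127586877 -0.06453902842418462 0.09569080380238724 -0.06852475866797372 -0.023830842313043745
low (array([ 44, 364, 282,  96, 105,  27,   8,   5,   5,  11]), array([0.0283, 0.0324, 0.0366, 0.0407, 0.0448, 0.0489, 0.0531, 0.0572, 0.0613, 0.0654, 0.0696]))
```

View pics/d.png

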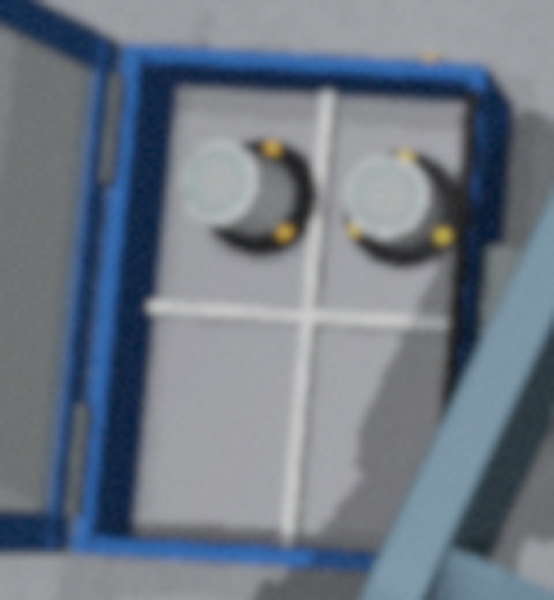

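View pics/ins24.png

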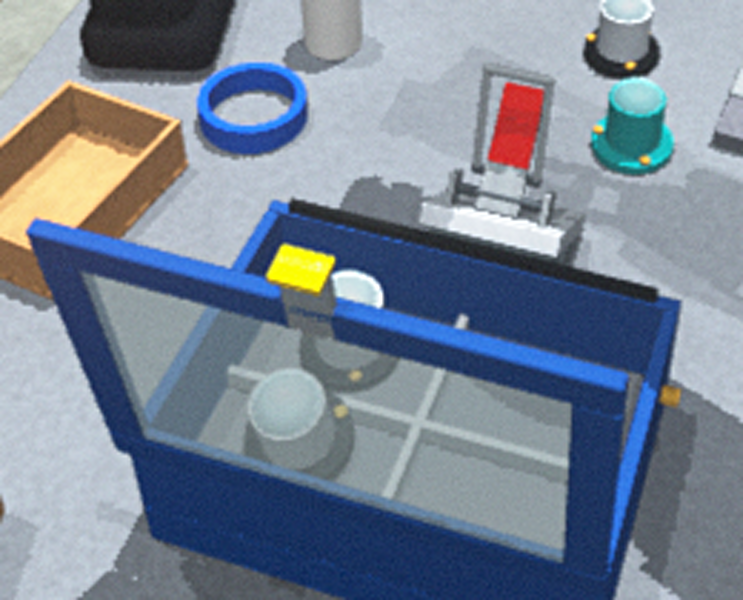

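The first module at (220,183) in the crop is tilted: its flange edge sits on the divider. The second one is flat. I'll re-grip the first and shift it 8 mm toward the hinge.

```bash
python3 -c "
from h import *
plan([.5669,.2485,.27],-3.3)"
```

```text
TCP [ 0.4818 -0.0731  0.2659] t 18.42 w 0.782 ->xyz [ -0.51   6.86 -32.55] yaw 0.4 q1,q6 [-0.3931 -0.3418]
```

Emit:
arm_command([
  {"xyz": [-0.5, 0.8, -4], "yaw": 0.4},
  {"xyz": [-0.5, 1.6, -8], "yaw": 0.4},
  {"xyz": [-0.5, 2.5, -12], "yaw": 0.4},
  {"xyz": [-0.5, 3.4, -16], "yaw": 0.4},
  {"xyz": [-0.5, 4.2, -20], "yaw": 0.4},
  {"xyz": [-0.5, 5, -24], "yaw": 0.4},
  {"xyz": [-0.5, 6, -28], "yaw": 0.4},
  {"xyz": [-0.5, 6.7, -31.5], "yaw": 0.4},
  {"xyz": [-0.5, 6.9, -32.5], "yaw": 0.4},
  {"xyz": [-0.5, 6.9, -32.5], "yaw": 0.4},
  {"xyz": [-0.5, 6.9, -32.5], "yaw": 0.4},
])

```text
time_s: 19.33
eef_pos: [0.5664, 0.2492, 0.2692]
eef_rot: [[0.003, 0.999, -0.055], [-0.005, -0.055, -0.998], [-1.0, 0.003, 0.005]]
ft_force: [0.5, -0.0, 0.0]
gripper_width: 0.783
```

```bash
python3 -c "
from h import *
plan([.5669,.2485,.073],-3.3)"
```

```text
TCP [0.5664 0.2492 0.2692] t 19.33 w 0.783 ->xyz [19.62 -0.   -0.03] yaw 0.2 q1,q6 [0.2257 0.2811]
```

Emit:
arm_command([
  {"xyz": [3, 0, 0], "yaw": 0},
  {"xyz": [7, 0, 0], "yaw": 0},
  {"xyz": [10, 0, 0], "yaw": 0},
  {"xyz": [13, 0, 0], "yaw": 0},
  {"xyz": [15.5, 0, 0], "yaw": 0},
  {"xyz": [17.5, 0, 0], "yaw": 0},
  {"xyz": [19, 0, 0], "yaw": 0},
  {"xyz": [19.6, 0, 0], "yaw": 0},
  {"xyz": [19.6, 0, 0], "yaw": 0},
])

```text
time_s: 20.08
eef_pos: [0.5657, 0.2466, 0.0718]
eef_rot: [[-0.001, 0.998, -0.056], [-0.006, -0.056, -0.998], [-1.0, -0.0, 0.006]]
ft_force: [0.4, 0.0, -0.1]
gripper_width: 0.78
```

Emit:
arm_command([
  {"xyz": [0, 0, 0], "yaw": 0},
  {"xyz": [0, 0, 0], "yaw": 0},
  {"xyz": [0, 0, 0], "yaw": 0},
  {"xyz": [0, 0, 0], "yaw": 0},
  {"xyz": [0, 0, 0], "yaw": 0},
], grip=0.3, grip_force=20)

```text
time_s: 20.5
eef_pos: [0.567, 0.2467, 0.0733]
eef_rot: [[0.002, 0.998, -0.056], [-0.006, -0.056, -0.998], [-1.0, 0.003, 0.005]]
ft_force: [1.4, 0.3, 3.4]
gripper_width: 0.521
```

Emit:
arm_command([
  {"xyz": [-0.3, 0, 0], "yaw": 0},
  {"xyz": [-0.7, 0, 0], "yaw": 0},
  {"xyz": [-1, 0, -0.3], "yaw": 0},
  {"xyz": [-1, 0, -0.7], "yaw": 0},
  {"xyz": [-1, 0, -0.9], "yaw": 0},
  {"xyz": [-1, 0, -0.9], "yaw": 0},
  {"xyz": [-1, 0, -0.9], "yaw": 0},
])

```text
time_s: 21.08
eef_pos: [0.5671, 0.256, 0.0829]
eef_rot: [[0.002, 0.998, -0.055], [-0.006, -0.055, -0.998], [-1.0, 0.002, 0.006]]
ft_force: [0.2, -0.1, -1.7]
gripper_width: 0.516
```

Emit:
arm_command([
  {"xyz": [0.3, 0, 0], "yaw": 0},
  {"xyz": [0.6, 0, 0], "yaw": 0},
  {"xyz": [0.7, 0, 0], "yaw": 0},
  {"xyz": [0.7, 0, 0], "yaw": 0},
])

```text
time_s: 21.42
eef_pos: [0.5665, 0.2557, 0.075]
eef_rot: [[0.0, 0.998, -0.056], [-0.006, -0.055, -0.998], [-1.0, 0.001, 0.006]]
ft_force: [-0.9, -0.1, -3.4]
gripper_width: 0.521
```

Emit:
arm_command([
  {"xyz": [0.2, 0, 0], "yaw": 0},
  {"xyz": [0.4, 0, 0], "yaw": 0},
  {"xyz": [0.5, 0, 0], "yaw": 0},
  {"xyz": [0.5, 0, 0], "yaw": 0},
])

```text
time_s: 21.75
eef_pos: [0.5677, 0.2548, 0.0721]
eef_rot: [[0.002, 0.998, -0.055], [-0.007, -0.055, -0.998], [-1.0, 0.003, 0.007]]
ft_force: [-4.1, -5.2, 10.5]
gripper_width: 0.514
```

Emit:
arm_command([
  {"xyz": [0.2, 0, 0], "yaw": 0},
  {"xyz": [0.3, 0, 0], "yaw": 0},
  {"xyz": [0.3, 0, 0], "yaw": 0},
  {"xyz": [0.3, 0, 0], "yaw": 0},
], grip_force=5)

```text
time_s: 22.08
eef_pos: [0.5689, 0.2541, 0.0701]
eef_rot: [[0.004, 0.998, -0.056], [-0.008, -0.056, -0.998], [-1.0, 0.005, 0.008]]
ft_force: [0.3, -4.3, 5.9]
gripper_width: 0.523
```

Emit:
arm_command([
  {"xyz": [0, 0, 0], "yaw": 0},
  {"xyz": [0, 0, 0], "yaw": 0},
  {"xyz": [0, 0, 0], "yaw": 0},
  {"xyz": [0, 0, 0], "yaw": 0},
], grip=0.72)

```text
time_s: 22.42
eef_pos: [0.5686, 0.2543, 0.0698]
eef_rot: [[0.004, 0.998, -0.056], [-0.008, -0.056, -0.998], [-1.0, 0.004, 0.008]]
ft_force: [0.6, -0.4, 0.5]
gripper_width: 0.72
```

Emit:
arm_command([
  {"xyz": [-2, 0, 0], "yaw": 0},
  {"xyz": [-5, 0, 0], "yaw": 0},
  {"xyz": [-9, 0, 0], "yaw": 0},
  {"xyz": [-13, 0, 0], "yaw": 0},
  {"xyz": [-17, 0, 0], "yaw": 0},
  {"xyz": [-20, 0, 0], "yaw": 0},
  {"xyz": [-20, -1, 4], "yaw": 0},
  {"xyz": [-20, -2, 8], "yaw": 0},
  {"xyz": [-20, -3, 12], "yaw": 0},
  {"xyz": [-20, -4, 16], "yaw": 0},
  {"xyz": [-20, -5, 20], "yaw": 0},
  {"xyz": [-20, -6, 24], "yaw": 0},
], grip=0.78)

```text
time_s: 23.42
eef_pos: [0.4936, 0.0184, 0.2713]
eef_rot: [[0.004, 0.998, -0.055], [-0.008, -0.055, -0.998], [-1.0, 0.005, 0.008]]
ft_force: [0.9, -1.0, 0.1]
gripper_width: 0.776
```

Emit:
arm_command([
  {"xyz": [0, -1, 4], "yaw": 4},
  {"xyz": [0, -2, 8], "yaw": 8},
  {"xyz": [0, -2, 8], "yaw": 8},
])

```text
time_s: 23.67
eef_pos: [0.4676, -0.0661, 0.2719]
eef_rot: [[0.004, 0.979, -0.203], [-0.011, -0.203, -0.979], [-1.0, 0.006, 0.01]]
ft_force: [-0.2, 0.6, -0.1]
gripper_width: 0.784
```

```bash
python3 mods.py; python3 inbox.py; python3 -c "
from h import *
plan([.446,-.241,.22],-30)
c=read_camera('top');crop(c,130,180,250,310,'e')"
```

```text
top 27 [339 173  19  14] cen [ 0.6842 -0.1875] size [0.0227 0.0468] ztop 0.07852201683626649 rgb [107. 106. 103.]
top 27 [295 176  24   7] cen [ 0.6922 -0.0775] size [0.0147 0.0627] ztop 0.029101535288021393 rgb [ 74. 126. 187.]
top 27 [359 260  19  18] cen [ 0.4459 -0.2414] size [0.0431 0.0432] ztop 0.06966400056344814 rgb [160. 166. 166.]
top 27 [316 271  18  17] cen [ 0.4178 -0.1258] size [0.0414 0.0438] ztop 0.06878052727708699 rgb [116. 165. 165.]
top 27 [330 304  64  20] cen [ 0.328  -0.2247] size [0.0447 0.1622] ztop 0.026146668185487446 rgb [172. 171. 135.]
side 28 [261 210  16  27] cen [ 0.6856 -0.1848] size [0.0278 0.0361] ztop 0.07964241033894258 rgb [160. 162. 162.]
side 28 [359 217  20  24] cen [ 0.4453 -0.2403] size [0.0441 0.0347] ztop 0.06655502955879919 rgb [165. 177. 182.]
side 28 [400 227  27  44] cen [ 0.3273 -0.163 ] size [0.0454 0.1615] ztop 0.02245141805741786 rgb [200. 204. 161.]
side 28 [244 247  14  21] cen [ 0.6918 -0.0643] size [0.0156 0.0668] ztop 0.026677260307743568 rgb [ 51. 112. 210.]
side 28 [362 247  21  26] cen [ 0.4169 -0.1235] size [0.0434 0.0377] ztop 0.06687219859126681 rgb [ 83. 156. 160.]
in 29
top boxX 0.0183..0.0618 boxY -0.0877..-0.0438 z 0.0624..0.1041 cen 0.0401 -0.0657 304
top boxX -0.0696..-0.0262 boxY -0.0861..-0.0432 z 0.0634..0.1045 cen -0.0479 -0.0646 289
side boxX -0.0765..-0.0384 boxY -0.0768..-0.0433 z 0.0784..0.1025 cen -0.0575 -0.0601 160
TCP [ 0.4694 -0.0597  0.2718] t 23.87 w 0.78 ->xyz [ 5.3   1.16 18.21] yaw 18.9 q1,q6 [-0.3745 -0.18  ]
```

View pics/e.png

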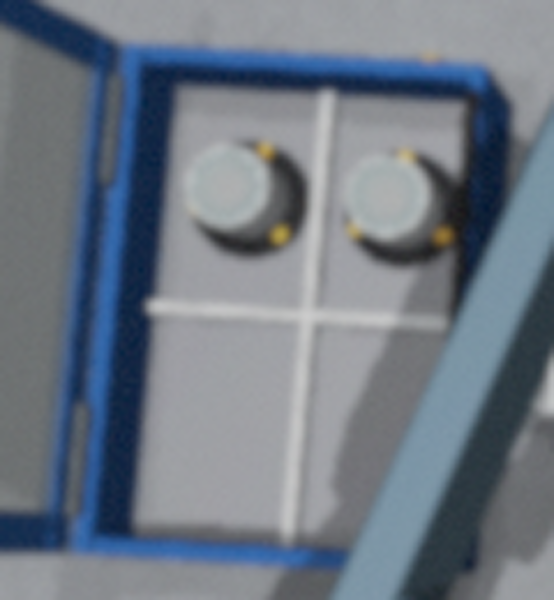

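Both modules now stand flat, clear of the dividers. Next is M3.

Emit:
arm_command([
  {"xyz": [0, 0.2, 3], "yaw": 4},
  {"xyz": [0, 0.5, 7], "yaw": 8},
  {"xyz": [0, 0.8, 11], "yaw": 12},
  {"xyz": [0, 1, 15], "yaw": 16},
  {"xyz": [2, 1.2, 17.5], "yaw": 18.9},
  {"xyz": [4.5, 1.2, 18.2], "yaw": 18.9},
  {"xyz": [5.3, 1.2, 18.2], "yaw": 18.9},
  {"xyz": [5.3, 1.2, 18.2], "yaw": 18.9},
  {"xyz": [5.3, 1.2, 18.2], "yaw": 18.9},
])

```text
time_s: 24.67
eef_pos: [0.4473, -0.2387, 0.2199]
eef_rot: [[0.003, 0.868, -0.496], [-0.006, -0.496, -0.868], [-1.0, 0.006, 0.004]]
ft_force: [0.2, -0.2, 0.2]
gripper_width: 0.781
```

```bash
python3 -c "
from h import *
plan([.446,-.241,.028],-30)"
```

```text
TCP [ 0.4473 -0.2387  0.2199] t 24.67 w 0.781 ->xyz [19.19 -0.11  0.19] yaw 0.2 q1,q6 [-0.7233 -0.2032]
```

```bash
python3 mods.py | grep -E "0\.4[0-9]*  *-0\.2"
```

```text
side 33 [359 217  20  24] cen [ 0.4452 -0.2398] size [0.0439 0.0358] ztop 0.0664589871388001 rgb [167. 178. 184.]
```

Emit:
arm_command([
  {"xyz": [3, -0.1, 0.2], "yaw": 0},
  {"xyz": [7, -0.1, 0.2], "yaw": 0},
  {"xyz": [11, -0.1, 0.2], "yaw": 0},
  {"xyz": [14, -0.1, 0.2], "yaw": 0},
  {"xyz": [17, -0.1, 0.2], "yaw": 0},
  {"xyz": [18.5, -0.1, 0.2], "yaw": 0},
  {"xyz": [19.2, -0.1, 0.2], "yaw": 0},
  {"xyz": [19.2, -0.1, 0.2], "yaw": 0},
  {"xyz": [19.2, -0.1, 0.2], "yaw": 0},
])

```text
time_s: 25.52
eef_pos: [0.4483, -0.2427, 0.0307]
eef_rot: [[0.007, 0.869, -0.496], [-0.01, -0.496, -0.869], [-1.0, 0.011, 0.005]]
ft_force: [0.0, 0.7, 0.0]
gripper_width: 0.781
```

Emit:
arm_command([
  {"xyz": [0, 0, 0], "yaw": 0},
  {"xyz": [0, 0, 0], "yaw": 0},
  {"xyz": [0, 0, 0], "yaw": 0},
  {"xyz": [0, 0, 0], "yaw": 0},
  {"xyz": [0, 0, 0], "yaw": 0},
  {"xyz": [0, 0, 0], "yaw": 0},
], grip=0.3, grip_force=20)

```text
time_s: 26.02
eef_pos: [0.4488, -0.243, 0.0318]
eef_rot: [[0.008, 0.869, -0.496], [-0.011, -0.495, -0.869], [-1.0, 0.012, 0.005]]
ft_force: [-1.1, 2.2, 7.0]
gripper_width: 0.513
```

Emit:
arm_command([
  {"xyz": [-1, 0, 0], "yaw": 0},
  {"xyz": [-3, 0, 0], "yaw": 0},
  {"xyz": [-6, 0, 0], "yaw": 0},
  {"xyz": [-10, 0, 0], "yaw": 0},
  {"xyz": [-14, 0, 0], "yaw": 0},
  {"xyz": [-18, 0, 0], "yaw": 0},
  {"xyz": [-22, 0, 0], "yaw": 0},
  {"xyz": [-24.5, 0, 0], "yaw": 0},
  {"xyz": [-24.5, 0, 0], "yaw": 0},
  {"xyz": [-24.5, 0, 0], "yaw": 0},
])

```text
time_s: 26.85
eef_pos: [0.4471, -0.2407, 0.2784]
eef_rot: [[0.011, 0.868, -0.496], [-0.013, -0.495, -0.869], [-1.0, 0.016, 0.006]]
ft_force: [-0.1, -0.4, -2.6]
gripper_width: 0.515
```

```bash
python3 -c "
from h import *
plan([.4301,.1687,.27],-3.3)
print(read_state()['ft_force'])
s=read_camera('side');crop(s,220,100,460,280,'f')"
```

```text
TCP [ 0.4471 -0.2407  0.2784] t 26.85 w 0.515 ->xyz [  0.29 -21.78 -34.72] yaw -26.4 q1,q6 [-0.7265 -0.2076]
[-0.112  -0.4243 -2.6244]
```

Emit:
arm_command([
  {"xyz": [0, -1.6, -2.6], "yaw": -3},
  {"xyz": [0, -3.6, -5.8], "yaw": -6},
  {"xyz": [0, -5.7, -9.1], "yaw": -9},
  {"xyz": [0, -7.8, -12.4], "yaw": -12},
  {"xyz": [0, -9.9, -15.7], "yaw": -15},
  {"xyz": [0, -12, -19], "yaw": -18},
  {"xyz": [0, -14.1, -22.4], "yaw": -21},
  {"xyz": [0, -16.2, -25.8], "yaw": -24},
  {"xyz": [0, -18.3, -29.2], "yaw": -26},
  {"xyz": [0, -20.3, -32.4], "yaw": -26.4},
  {"xyz": [0, -21.5, -34.3], "yaw": -26.4},
  {"xyz": [0, -21.8, -34.7], "yaw": -26.4},
])

```text
time_s: 27.9
eef_pos: [0.4266, 0.1725, 0.2689]
eef_rot: [[0.002, 0.999, -0.054], [-0.01, -0.054, -0.999], [-1.0, 0.003, 0.009]]
ft_force: [-0.1, 0.7, -2.2]
gripper_width: 0.513
```

Emit:
arm_command([
  {"xyz": [0, 0, 0], "yaw": 0},
  {"xyz": [0, 0, 0], "yaw": 0},
])

```text
time_s: 28.07
eef_pos: [0.4251, 0.1722, 0.2665]
eef_rot: [[-0.003, 0.999, -0.053], [-0.011, -0.053, -0.999], [-1.0, -0.002, 0.011]]
ft_force: [0.4, 0.2, -2.4]
gripper_width: 0.514
```

```bash
python3 -c "
from h import *
plan([.4301,.1687,.072],-3.3)
print(read_state()['ft_force'])
s=read_camera('side');crop(s,200,100,460,320,'f')"
```

```text
TCP [0.4251 0.1722 0.2665] t 28.07 w 0.514 ->xyz [19.45  0.56  0.11] yaw 0.3 q1,q6 [0.1321 0.1865]
[ 0.4418  0.2099 -2.4023]
```

View pics/f.png

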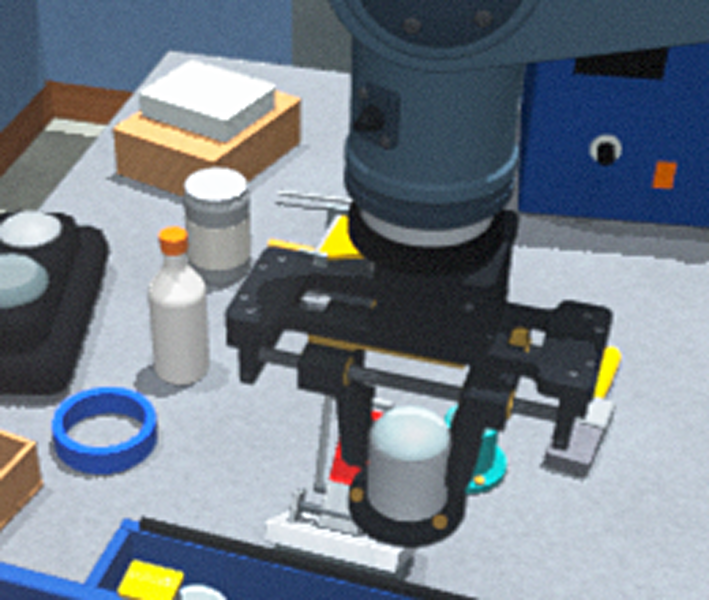

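The held module is upright above the front-right compartment. Lowering now.

Emit:
arm_command([
  {"xyz": [2, 0.5, 0.1], "yaw": 0.3},
  {"xyz": [5, 0.6, 0.1], "yaw": 0.3},
  {"xyz": [8, 0.6, 0.1], "yaw": 0.3},
  {"xyz": [11, 0.6, 0.1], "yaw": 0.3},
  {"xyz": [14, 0.6, 0.1], "yaw": 0.3},
  {"xyz": [16, 0.6, 0.1], "yaw": 0.3},
  {"xyz": [17.5, 0.6, 0.1], "yaw": 0.3},
  {"xyz": [18.5, 0.6, 0.1], "yaw": 0.3},
  {"xyz": [19.2, 0.6, 0.1], "yaw": 0.3},
  {"xyz": [19.4, 0.6, 0.1], "yaw": 0.3},
  {"xyz": [19.4, 0.6, 0.1], "yaw": 0.3},
  {"xyz": [19.4, 0.6, 0.1], "yaw": 0.3},
])

```text
time_s: 29.12
eef_pos: [0.4322, 0.1681, 0.074]
eef_rot: [[0.0, 0.998, -0.06], [-0.01, -0.06, -0.998], [-1.0, 0.001, 0.01]]
ft_force: [-0.2, 0.2, -1.5]
gripper_width: 0.515
```

Emit:
arm_command([
  {"xyz": [0.1, 0, 0], "yaw": 0},
  {"xyz": [0.2, 0, 0], "yaw": 0},
  {"xyz": [0.2, 0, 0], "yaw": 0},
  {"xyz": [0.2, 0, 0], "yaw": 0},
])

```text
time_s: 29.45
eef_pos: [0.4323, 0.1682, 0.0723]
eef_rot: [[0.001, 0.998, -0.059], [-0.01, -0.059, -0.998], [-1.0, 0.001, 0.01]]
ft_force: [0.2, -0.3, -1.7]
gripper_width: 0.519
```

Emit:
arm_command([
  {"xyz": [0.2, 0, 0], "yaw": 0},
  {"xyz": [0.4, 0, 0], "yaw": 0},
  {"xyz": [0.4, 0, 0], "yaw": 0},
  {"xyz": [0.4, 0, 0], "yaw": 0},
])

```text
time_s: 29.78
eef_pos: [0.4321, 0.1681, 0.0681]
eef_rot: [[0.0, 0.998, -0.059], [-0.01, -0.059, -0.998], [-1.0, 0.001, 0.01]]
ft_force: [0.1, -0.0, -2.3]
gripper_width: 0.518
```

Emit:
arm_command([
  {"xyz": [0.1, 0, 0], "yaw": 0},
  {"xyz": [0.2, 0, 0], "yaw": 0},
  {"xyz": [0.2, 0, 0], "yaw": 0},
])

```text
time_s: 30.03
eef_pos: [0.4321, 0.1681, 0.0668]
eef_rot: [[-0.0, 0.998, -0.059], [-0.011, -0.059, -0.998], [-1.0, 0.0, 0.011]]
ft_force: [-4.6, -2.7, 8.4]
gripper_width: 0.516
```

Emit:
arm_command([
  {"xyz": [0, 0, 0], "yaw": 0},
  {"xyz": [0, 0, 0], "yaw": 0},
  {"xyz": [0, 0, 0], "yaw": 0},
  {"xyz": [0, 0, 0], "yaw": 0},
], grip=0.72)

```text
time_s: 30.37
eef_pos: [0.4323, 0.1681, 0.0668]
eef_rot: [[0.0, 0.998, -0.059], [-0.011, -0.059, -0.998], [-1.0, 0.001, 0.011]]
ft_force: [-0.1, -0.9, 1.0]
gripper_width: 0.717
```

Emit:
arm_command([
  {"xyz": [-2, 0, 0], "yaw": 0},
  {"xyz": [-5, 0, 0], "yaw": 0},
  {"xyz": [-9, 0, 0], "yaw": 0},
  {"xyz": [-13, 0, 0], "yaw": 0},
  {"xyz": [-17, 0, 0], "yaw": 0},
  {"xyz": [-20, 0, 0], "yaw": 0},
  {"xyz": [-20, -1, 4], "yaw": 0},
  {"xyz": [-20, -2, 8], "yaw": 0},
  {"xyz": [-20, -3, 12], "yaw": 0},
  {"xyz": [-20, -3, 16], "yaw": 0},
  {"xyz": [-20, -3, 20], "yaw": 0},
  {"xyz": [-20, -3, 24], "yaw": 0},
])

```text
time_s: 31.37
eef_pos: [0.3876, -0.0692, 0.2697]
eef_rot: [[0.002, 0.998, -0.058], [-0.011, -0.058, -0.998], [-1.0, 0.002, 0.011]]
ft_force: [0.8, 0.3, 0.4]
gripper_width: 0.726
```

```bash
python3 inbox.py; python3 -c "
from h import *
plan([.4,-.2,.4],0)
c=read_camera('top');cv2.imwrite('pics/g.png',c['img'][...,::-1])"
```

```text
in 36
top boxX 0.0185..0.0619 boxY -0.0878..-0.0436 z 0.0622..0.1030 cen 0.0402 -0.0657 301
top boxX -0.0696..-0.0249 boxY -0.0863..-0.0430 z 0.0617..0.1038 cen -0.0473 -0.0646 288
top boxX -0.0697..-0.0267 boxY 0.0454..0.0878 z 0.0638..0.1039 cen -0.0482 0.0666 293
side boxX -0.0643..-0.0384 boxY -0.0759..-0.0435 z 0.0876..0.1015 cen -0.0514 -0.0597 157
side boxX -0.0667..-0.0376 boxY 0.0453..0.0878 z 0.0869..0.1024 cen -0.0522 0.0665 212
TCP [ 0.3878 -0.0729  0.2697] t 31.47 w 0.718 ->xyz [-12.86   2.1   12.77] yaw -3.9 q1,q6 [-0.4798 -0.4107]
```

View pics/g.png

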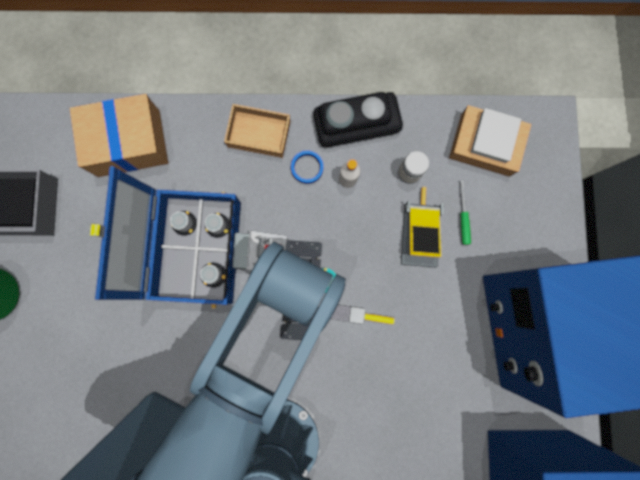

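All three modules stand flat in separate compartments (top pixels (181,222), (215,224), (212,273)), and no fourth module is visible. I'll measure the lid and the space behind it.

```bash
python3 -c "
from h import *
c=read_camera('side');W=cloud(c);im=c['img'].astype(int)
o=np.array([.4992,.2113]);e1=np.array([.0572,.9984]);e2=np.array([-.9984,.0572])
d=W[...,:2]-o;X=d@e1;Y=d@e2;z=W[...,2]
blue=(im[...,2]>im[...,0]*1.5)&(im[...,2]>50)
m=blue&(z>.12)&(X>.07)&(X<.2)&(abs(Y)<.15)
for z0 in np.arange(.12,.34,.02):
    k=m&(z>=z0)&(z<z0+.02)
    if k.sum()>10: print(z0.round(2),k.sum(),np.percentile(X[k],[5,50,95]).round(4),np.percentile(Y[k],[1,99]).round(3))
m=(im[...,0]>150)&(im[...,1]>130)&(im[...,2]<90)&(X>.05)&(X<.2)&(z>.2)
print('lip',X[m].min(),X[m].max(),Y[m].min(),Y[m].max(),z[m].min(),z[m].max())
t=read_camera('top');w=cloud(t)
k=(w[...,1]>.33)&(w[...,1]<.65)&(w[...,0]>.3)&(w[...,0]<.75)&(w[...,2]>.03)
H={}
for yy in np.arange(.33,.66,.04):
    print(yy.round(2),[ (lambda q: round(float(np.nanmax(q)),2) if len(q) else 0)(w[...,2][(abs(w[...,1]-yy)<.02)&(abs(w[...,0]-xx)<.025)]) for xx in np.arange(.3,.8,.05)])
plan([.4992+.0572*.24,.2113+.24,.40],-3.3)
"
```

```text
0.12 1072 [0.1102 0.1119 0.1138] [-0.137  0.138]
0.14 210 [0.1124 0.1153 0.1168] [-0.139  0.139]
0.16 219 [0.1147 0.1176 0.1193] [-0.139  0.139]
0.18 243 [0.117  0.1198 0.1213] [-0.138  0.139]
0.2 242 [0.1193 0.1221 0.1235] [-0.139  0.139]
0.22 266 [0.1215 0.1244 0.1259] [-0.138  0.139]
0.24 281 [0.1238 0.1266 0.1282] [-0.138  0.139]
0.26 312 [0.126  0.1289 0.1304] [-0.138  0.139]
0.28 1435 [0.13   0.1315 0.1327] [-0.136  0.138]
0.3 1531 [0.1242 0.1294 0.1331] [-0.136  0.137]
lip 0.1260610516086116 0.14436368435999283 -0.012609936153051235 0.0111257046496239 0.3262473041863289 0.3335829374455681
0.33 [0.01, 0.31, 0.31, 0.31, 0.33, 0.31, 0.31, 0.31, 0.01, 0.12]
0.37 [0.01, 0.3, 0.3, 0.0, 0.33, 0, 0, 0, 0.11, 0.12]
0.41 [0.01, 0.01, 0, 0, 0, 0, 0, 0, 0.12, 0.12]
0.45 [0.01, 0.01, 0, 0, 0, 0, 0, 0, 0.12, 0.12]
0.49 [0.01, 0.01, 0.01, 0.01, 0.01, 0.01, 0.01, 0.01, 0.12, 0.12]
0.53 [0.01, 0.01, 0.01, 0.01, 0.01, 0.01, 0.01, 0.01, 0.01, 0.11]
0.57 [0.01, 0.01, 0.01, 0.01, 0.01, 0.01, 0.01, 0.01, 0.01, 0.01]
0.61 [0.01, 0.01, 0.01, 0.01, 0.01, 0.09, 0.09, 0.09, 0.09, 0.01]
0.65 [0.01, 0.01, 0.01, 0.01, 0.01, 0.09, 0.08, 0.08, 0.09, 0.01]
TCP [ 0.388  -0.0674  0.2692] t 31.62 w 0.722 ->xyz [-13.6    9.34 -52.4 ] yaw -0.2 q1,q6 [-0.4684 -0.4068]
```

Emit:
arm_command([
  {"xyz": [-4, 0, 0], "yaw": 0},
  {"xyz": [-8, 0, 0], "yaw": 0},
  {"xyz": [-11, 0.7, -3], "yaw": 0},
  {"xyz": [-14, 1.4, -7], "yaw": 0},
  {"xyz": [-14, 2, -11], "yaw": 0},
  {"xyz": [-14, 2.7, -15], "yaw": 0},
  {"xyz": [-14, 3.4, -19], "yaw": 0},
  {"xyz": [-14, 4.1, -23], "yaw": 0},
  {"xyz": [-14, 4.8, -27], "yaw": 0},
  {"xyz": [-14, 5.5, -31], "yaw": 0},
  {"xyz": [-14, 6.2, -35], "yaw": 0},
  {"xyz": [-14, 7, -39], "yaw": 0},
], grip=0, grip_force=20)

```text
time_s: 32.62
eef_pos: [0.4794, 0.3239, 0.405]
eef_rot: [[-0.0, 0.998, -0.056], [-0.01, -0.056, -0.998], [-1.0, 0.0, 0.01]]
ft_force: [0.5, -0.5, 0.3]
gripper_width: 0.003
```

```bash
cat >> h.py <<'E'
O=np.array([.4992,.2113]);E1=np.array([.0572,.9984]);E2=np.array([-.9984,.0572])
def bx(X,Y,z):
    p=O+X*E1+Y*E2; return [p[0],p[1],z]
def tobx(p): 
    d=np.array(p[:2])-O; return np.array([d@E1,d@E2,p[2]])
E
python3 -c "
from h import *
plan(bx(.2,0,.40),-3.3); plan(bx(.2,0,.285),-3.3)"
```

```text
TCP [0.4794 0.3239 0.405 ] t 32.62 w 0.003 ->xyz [ 0.42  2.63 -8.87] yaw 0.1 q1,q6 [0.3941 0.4488]
TCP [0.4794 0.3239 0.405 ] t 32.62 w 0.003 ->xyz [11.92  2.63 -8.98] yaw 0.1 q1,q6 [0.3941 0.4488]
```

Emit:
arm_command([
  {"xyz": [0, 1.5, -4], "yaw": 0},
  {"xyz": [0, 2.6, -8], "yaw": 0},
  {"xyz": [0, 2.6, -9], "yaw": 0},
  {"xyz": [0.4, 2.6, -9], "yaw": 0},
  {"xyz": [4, 2.6, -9], "yaw": 0},
  {"xyz": [8, 2.6, -9], "yaw": 0},
  {"xyz": [11, 2.6, -9], "yaw": 0},
  {"xyz": [11.9, 2.6, -9], "yaw": 0},
  {"xyz": [11.9, 2.6, -9], "yaw": 0},
  {"xyz": [11.9, 2.6, -9], "yaw": 0},
])

```text
time_s: 33.45
eef_pos: [0.51, 0.4116, 0.2866]
eef_rot: [[0.001, 0.999, -0.055], [-0.009, -0.055, -0.998], [-1.0, 0.001, 0.009]]
ft_force: [0.4, 0.6, 1.1]
gripper_width: 0.003
```

```bash
python3 -c "
from h import *
s=read_camera('side');crop(s,100,100,460,400,'h1')
print(tobx(read_state()['eef_pos']))
plan(bx(.0777+.009,0,.2894),-3.3)"
```

```text
[ 0.2009 -0.0001  0.288 ]
TCP [0.5108 0.4119 0.288 ] t 33.5 w 0.008 ->xyz [-0.05 -0.04 11.42] yaw 0.2 q1,q6 [0.5022 0.5578]
```

View pics/h1.png

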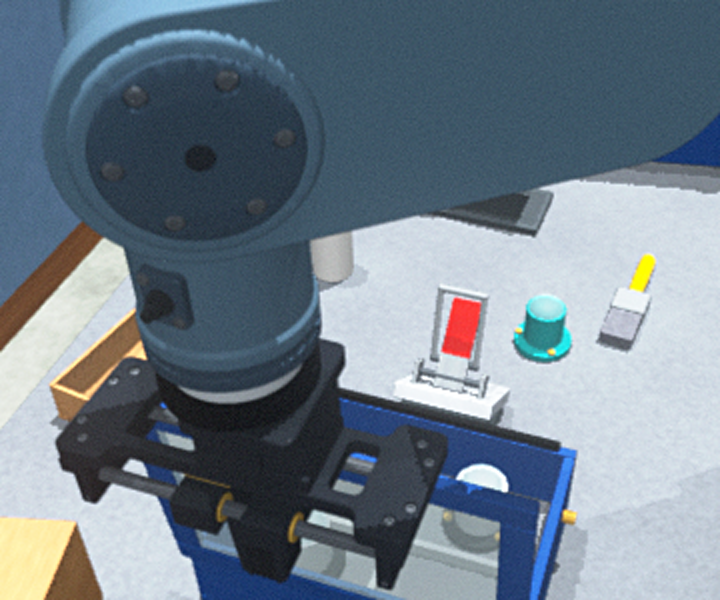

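Emit:
arm_command([
  {"xyz": [0, 0, 2.5], "yaw": 0},
  {"xyz": [0, 0, 4.5], "yaw": 0},
  {"xyz": [0, 0, 5.5], "yaw": 0},
  {"xyz": [0, 0, 6.5], "yaw": 0},
  {"xyz": [0, 0, 7.5], "yaw": 0},
  {"xyz": [0, 0, 8.5], "yaw": 0},
  {"xyz": [-0.1, 0, 9.5], "yaw": 0},
  {"xyz": [-0.1, 0, 10.5], "yaw": 0},
  {"xyz": [-0.1, 0, 11.5], "yaw": 0},
  {"xyz": [0, 0, 12.5], "yaw": 0},
  {"xyz": [0.2, 0, 13.5], "yaw": 0},
  {"xyz": [0.4, 0, 14.5], "yaw": 0},
])

```text
time_s: 34.5
eef_pos: [0.5026, 0.2661, 0.2847]
eef_rot: [[0.002, 0.998, -0.055], [-0.008, -0.055, -0.998], [-1.0, 0.003, 0.008]]
ft_force: [0.1, 3.0, -0.5]
gripper_width: 0.004
```

```bash
python3 -c "
from h import *
s=read_camera('side');crop(s,100,100,460,400,'h2')
print(tobx(read_state()['eef_pos']))"
```

```text
[ 0.0533 -0.0003  0.2843]
```

View pics/h2.png

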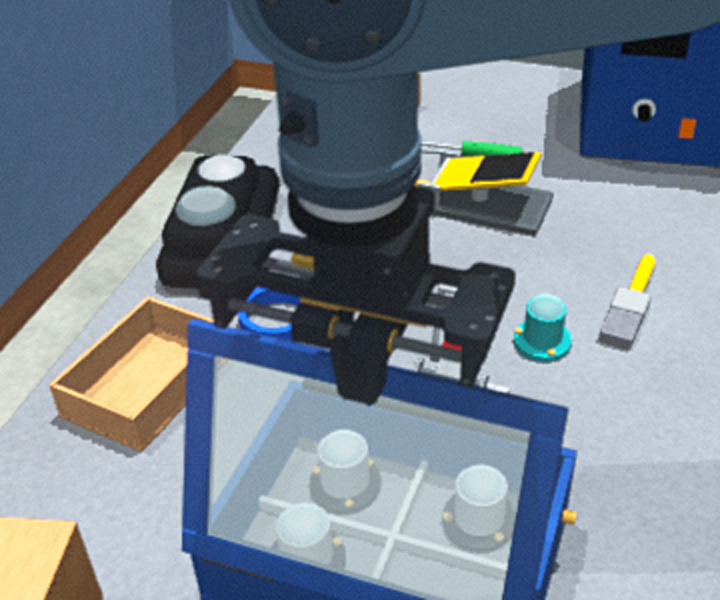

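Emit:
arm_command([
  {"xyz": [0.6, 0, 1.2], "yaw": 0},
  {"xyz": [1.3, 0, 2.7], "yaw": 0},
  {"xyz": [2.2, 0, 4.2], "yaw": 0},
  {"xyz": [3.1, 0, 5.6], "yaw": 0},
  {"xyz": [4.1, 0, 6.8], "yaw": 0},
  {"xyz": [5.2, 0, 8], "yaw": 0},
  {"xyz": [6.5, 0, 9], "yaw": 0},
  {"xyz": [7.8, 0, 10], "yaw": 0},
  {"xyz": [9.2, 0, 10.8], "yaw": 0},
  {"xyz": [10.6, 0, 11.5], "yaw": 0},
  {"xyz": [10.6, 0, 11.5], "yaw": 0},
])

```text
time_s: 35.47
eef_pos: [0.4942, 0.1469, 0.176]
eef_rot: [[-0.004, 0.998, -0.057], [-0.011, -0.057, -0.998], [-1.0, -0.003, 0.011]]
ft_force: [-0.3, -0.1, 0.2]
gripper_width: 0.008
```

```bash
python3 -c "
from h import *
s=read_camera('side');crop(s,100,100,460,400,'h3')
print(tobx(read_state()['eef_pos']))"
```

```text
[-0.0638  0.0006  0.1776]
```

View pics/h3.png

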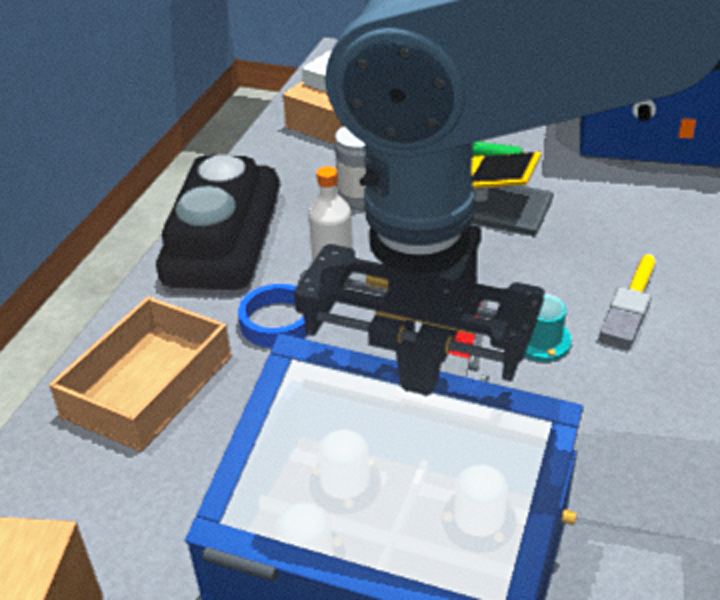

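Emit:
arm_command([
  {"xyz": [1, 0, 0.4], "yaw": 0},
  {"xyz": [2, 0, 0.7], "yaw": 0},
  {"xyz": [3, 0, 1], "yaw": 0},
  {"xyz": [4, 0, 1.2], "yaw": 0},
  {"xyz": [4.8, 0, 1.3], "yaw": 0},
  {"xyz": [5.4, 0, 1.3], "yaw": 0},
  {"xyz": [5.7, 0, 1.3], "yaw": 0},
  {"xyz": [5.7, 0, 1.3], "yaw": 0},
])

```text
time_s: 36.18
eef_pos: [0.4937, 0.134, 0.12]
eef_rot: [[-0.004, 0.998, -0.057], [-0.011, -0.057, -0.998], [-1.0, -0.003, 0.011]]
ft_force: [0.2, 0.2, 1.2]
gripper_width: 0.003
```

Emit:
arm_command([
  {"xyz": [0.2, 0, 0], "yaw": 0},
  {"xyz": [0.4, 0, 0], "yaw": 0},
  {"xyz": [0.4, 0, 0], "yaw": 0},
])

```text
time_s: 36.43
eef_pos: [0.494, 0.1339, 0.1167]
eef_rot: [[-0.003, 0.998, -0.057], [-0.011, -0.057, -0.998], [-1.0, -0.002, 0.011]]
ft_force: [-1.6, -1.7, 5.3]
gripper_width: 0.004
```

Emit:
arm_command([
  {"xyz": [-3, 0, 0], "yaw": 0},
  {"xyz": [-7, 0, 0], "yaw": 0},
  {"xyz": [-11, 0, 0], "yaw": 0},
  {"xyz": [-14, 0, 0], "yaw": 0},
  {"xyz": [-14, 8, 0], "yaw": 0},
  {"xyz": [-14, 12, 0], "yaw": 0},
  {"xyz": [-14, 16, 4], "yaw": 0},
  {"xyz": [-14, 17, 8], "yaw": 0},
  {"xyz": [-14, 17, 12], "yaw": 0},
  {"xyz": [-14, 17, 16], "yaw": 0},
  {"xyz": [-14, 17, 20], "yaw": 0},
  {"xyz": [-14, 17, 24], "yaw": 0},
])

```text
time_s: 37.43
eef_pos: [0.6517, -0.0908, 0.2585]
eef_rot: [[-0.003, 0.998, -0.056], [-0.011, -0.056, -0.998], [-1.0, -0.002, 0.011]]
ft_force: [-0.2, 0.2, -0.0]
gripper_width: 0.004
```

Emit:
arm_command([
  {"xyz": [0, 0, 0], "yaw": 0},
])

```text
time_s: 37.52
eef_pos: [0.6515, -0.0981, 0.2583]
eef_rot: [[-0.002, 0.998, -0.062], [-0.013, -0.062, -0.998], [-1.0, -0.002, 0.014]]
ft_force: [0.3, -0.1, 1.2]
gripper_width: 0.006
```

```bash
cat > latch.py <<'E'
from h import *
st=read_state();print(tobx(st['eef_pos']),st['time_s'])
for n in ('top','side'):
    c=read_camera(n);W=cloud(c);im=c['img'].astype(int)
    d=W[...,:2]-O;X=d@E1;Y=d@E2;z=W[...,2]
    if n=='top': crop(c,200,200,320,300,'lt%d'%c['shot'])
    else: crop(c,270,210,400,340,'ls%d'%c['shot'])
    print(n,c['shot'])
    red=(im[...,0]>130)&(im[...,1]<70)&(im[...,2]<70)&(abs(X+.21)<.09)&(abs(Y)<.04)
    if red.sum()>5:
        p=np.polyfit(X[red],z[red],1); print(' red',red.sum(),'X',X[red].min(),X[red].max(),'z',z[red].min(),z[red].max(),'slope deg',np.degrees(np.arctan(p[0])))
    hi=(z>.135)&(z<.2)&(X>-.26)&(X<-.09)&(abs(Y)<.05)&~red
    if hi.sum()>3: print(' hi',hi.sum(),'X',X[hi].min(),X[hi].max(),'Y',Y[hi].min(),Y[hi].max(),'z',z[hi].min(),z[hi].max(), 'top mean',X[hi&(z>.16)].mean(),z[hi&(z>.16)].mean())
    ye=(im[...,0]>150)&(im[...,1]>130)&(im[...,2]<90)&(abs(X+.12)<.04)&(abs(Y)<.04)
    if ye.sum()>3: print(' lip',ye.sum(),'X',X[ye].min(),X[ye].max(),'Y',Y[ye].min(),Y[ye].max(),'z',z[ye].min(),z[ye].max())
    bl=(im[...,2]>im[...,0]*1.5)&(im[...,2]>50)&(z>.095)&(z<.2)&(abs(Y)<.14)
    for x0 in (-.095,-.085,.08,.09):
        k=bl&(abs(X-x0)<.006)
        if k.sum()>10: print(' lidz at',x0,np.median(z[k]),k.sum())
E
python3 latch.py
```

```text
[-0.3002 -0.1698  0.2583] 37.5167
top 44
 lidz at -0.095 0.12101418303210454 122
 lidz at -0.085 0.12089464334932254 173
 lidz at 0.08 0.11604709143600567 401
 lidz at 0.09 0.11598163797513328 543
side 45
 red 384 X -0.22518493477648796 -0.18336334386288916 z 0.10262145487894403 0.14221055510233527 slope deg -43.24574360993661
 hi 193 X -0.22590225993594715 -0.19007669440697272 Y -0.0248328681419994 0.025241741038109933 z 0.13518453650794637 0.17381319711102738 top mean -0.20143225153009794 0.16907872940418398
 lip 29 X -0.12706709749413603 -0.12083548501150687 Y -0.011059025522801403 0.011182725801449314 z 0.12720640458458066 0.13150730904325825
 lidz at -0.095 0.12090968791931656 550
 lidz at -0.085 0.12077944623791059 784
 lidz at 0.08 0.11596127124946087 741
 lidz at 0.09 0.11596850034859718 1235
```

View picture.

View pics/ls45.png

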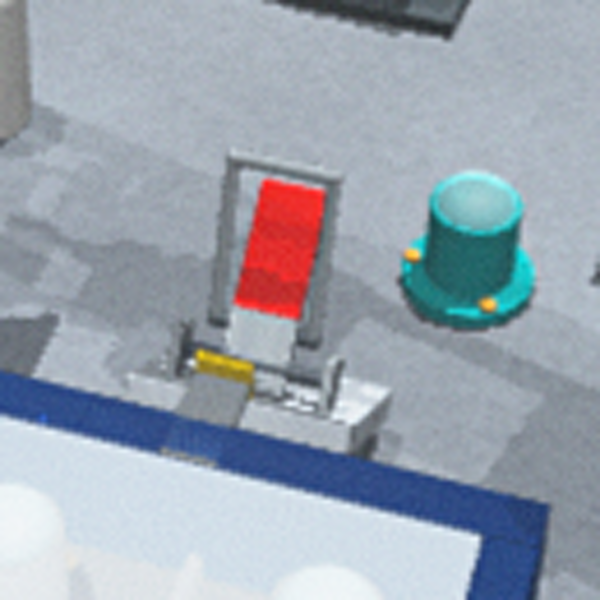

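```bash
python3 -c "
from h import *
plan(bx(-.255,0,.22),-3.3);plan(bx(-.255,0,.156),-3.3);plan(bx(-.17,0,.156),-3.3)"
```

```text
TCP [ 0.6516 -0.0925  0.2583] t 37.62 w 0.011 ->xyz [  3.82 -16.96  -3.96] yaw -0.1 q1,q6 [-0.3159 -0.2551]
TCP [ 0.6516 -0.0925  0.2583] t 37.62 w 0.011 ->xyz [ 10.22 -16.95  -4.03] yaw -0.1 q1,q6 [-0.3159 -0.2551]
TCP [ 0.6516 -0.0925  0.2583] t 37.62 w 0.011 ->xyz [ 10.14 -16.96 -12.53] yaw -0.1 q1,q6 [-0.3159 -0.2551]
```

Emit:
arm_command([
  {"xyz": [0, -4, -1], "yaw": 0},
  {"xyz": [0, -8, -2], "yaw": 0},
  {"xyz": [0, -12, -3], "yaw": 0},
  {"xyz": [1, -15.5, -4], "yaw": 0},
  {"xyz": [3, -17, -4], "yaw": 0},
  {"xyz": [6, -17, -4], "yaw": 0},
  {"xyz": [8.5, -17, -4], "yaw": 0},
  {"xyz": [10, -17, -4], "yaw": 0},
  {"xyz": [10.2, -17, -4], "yaw": 0},
  {"xyz": [10.2, -17, -4], "yaw": 0},
  {"xyz": [10.2, -17, -4], "yaw": 0},
], grip=0)

```text
time_s: 38.53
eef_pos: [0.4848, -0.0428, 0.1573]
eef_rot: [[-0.001, 0.998, -0.058], [-0.01, -0.058, -0.998], [-1.0, -0.001, 0.01]]
ft_force: [-0.1, 0.2, -0.7]
gripper_width: 0.006
```

```bash
python3 -c "
from h import *
print(tobx(read_state()['eef_pos']))
plan(bx(-.17,0,.158),-3.3)
c=read_camera('side');crop(c,250,150,400,340,'i1')"
```

```text
[-0.2545 -0.0002  0.1573]
TCP [ 0.4848 -0.0428  0.1573] t 38.53 w 0.006 ->xyz [-0.16 -0.02 -8.45] yaw -0.0 q1,q6 [-0.3258 -0.2634]
```

View pics/i1.png

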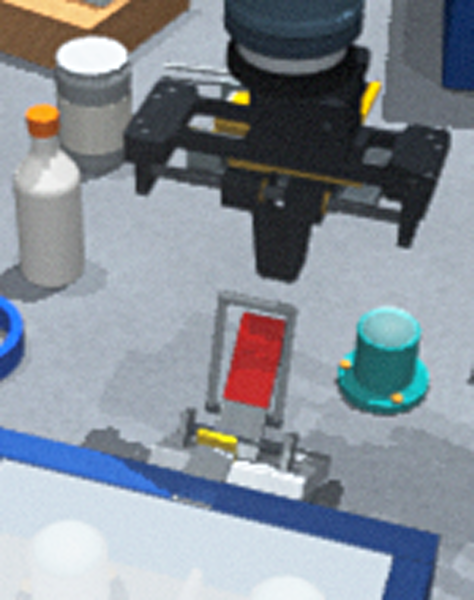

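The closed fingertip is behind the bail bar and above the lever tip. Pushing the bail toward the chamber.

Emit:
arm_command([
  {"xyz": [0, 0, -1.5], "yaw": 0},
  {"xyz": [0, 0, -3], "yaw": 0},
  {"xyz": [0, 0, -4], "yaw": 0},
  {"xyz": [0, 0, -5], "yaw": 0},
  {"xyz": [0, 0, -6], "yaw": 0},
  {"xyz": [-0.1, 0, -7], "yaw": 0},
  {"xyz": [-0.1, 0, -8], "yaw": 0},
  {"xyz": [-0.1, 0, -8.5], "yaw": 0},
  {"xyz": [-0.1, 0, -8.5], "yaw": 0},
  {"xyz": [-0.1, 0, -8.5], "yaw": 0},
])

```text
time_s: 39.42
eef_pos: [0.4901, 0.042, 0.1577]
eef_rot: [[-0.0, 0.998, -0.057], [-0.011, -0.057, -0.998], [-1.0, 0.0, 0.011]]
ft_force: [0.7, 0.4, -0.9]
gripper_width: 0.004
```

```bash
python3 latch.py
```

```text
[-0.1696 -0.0006  0.1577] 39.4167
top 47
 red 122 X -0.22555687018843176 -0.193006314924465 z 0.11275981200610419 0.14755938481522013 slope deg -43.95255437751322
 hi 24 X -0.22800735029861408 -0.21363644321500708 Y -0.015193710752575538 0.014167096533207845 z 0.13526136271528477 0.14515125285349906 top mean nan nan
 lidz at -0.095 0.12001875606332435 323
 lidz at -0.085 0.12096312624008632 233
 lidz at 0.08 0.11597561027969094 399
 lidz at 0.09 0.11588808769858361 536
side 48
 red 241 X -0.22422216989892246 -0.15741083704079467 z 0.10311296650023649 0.17675908663095885 slope deg -15.821650067598195
 hi 283 X -0.22426366083786017 -0.15568697240169824 Y -0.014821544946958616 0.017878013015902833 z 0.13509261775411952 0.19970852097381675 top mean -0.15942797785604548 0.18073181521941856
 lip 29 X -0.12801179206502347 -0.12112456529747877 Y -0.010637698886436554 0.011360575452352915 z 0.12489150300271057 0.1322299651329334
 lidz at -0.095 0.12079299284924294 511
 lidz at -0.085 0.12061401191281385 717
 lidz at 0.08 0.1159630271531722 732
 lidz at 0.09 0.11593594477239749 1248latch.py:13: RuntimeWarning: Mean of empty slice.
  if hi.sum()>3: print(' hi',hi.sum(),'X',X[hi].min(),X[hi].max(),'Y',Y[hi].min(),Y[hi].max(),'z',z[hi].min(),z[hi].max(), 'top mean',X[hi&(z>.16)].mean(),z[hi&(z>.16)].mean())
  ret = ret.dtype.type(ret / rcount)
```

View pics/ls48.png

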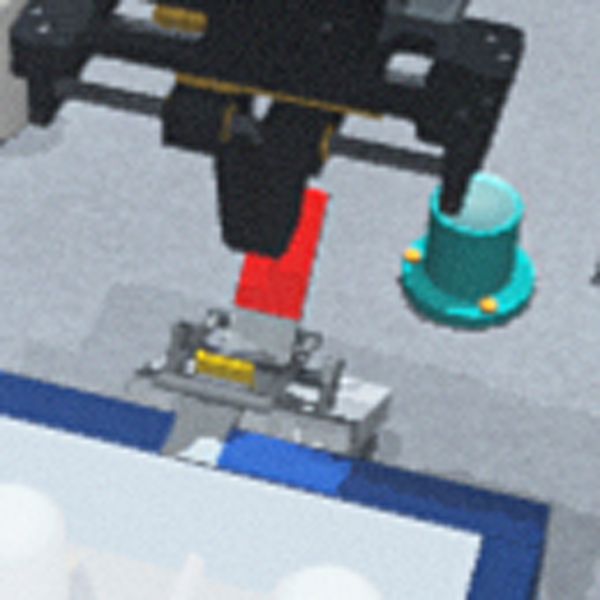

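View pics/lt47.png

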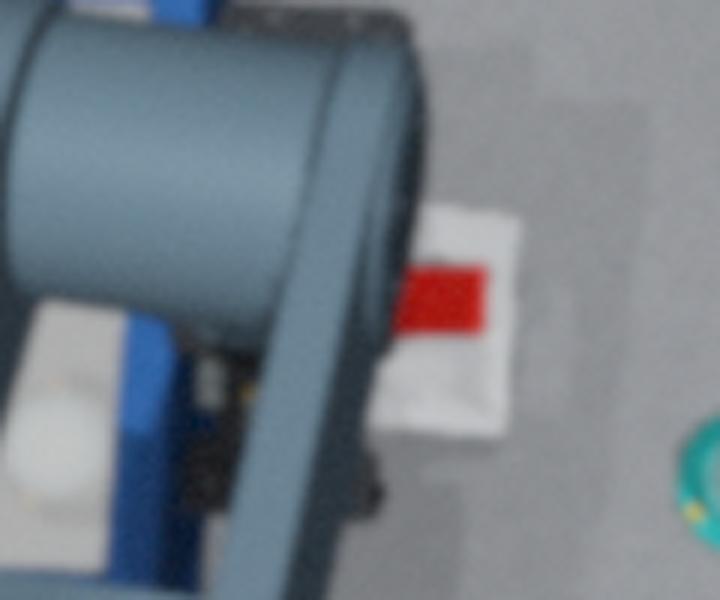

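The bail bar has dropped behind the yellow lip at about (225,370). Next is the lever.

Emit:
arm_command([
  {"xyz": [-2, 0, 0], "yaw": 0},
  {"xyz": [-4, 0, 0], "yaw": 0},
  {"xyz": [-4, 0, 2], "yaw": 0},
  {"xyz": [-4, 0, 4], "yaw": 0},
  {"xyz": [-4, 0, 4], "yaw": 0},
])

```text
time_s: 39.93
eef_pos: [0.4881, -0.0008, 0.1987]
eef_rot: [[0.001, 0.998, -0.061], [-0.012, -0.061, -0.998], [-1.0, 0.001, 0.012]]
ft_force: [0.3, -0.3, -0.5]
gripper_width: 0.005
```

```bash
python3 -c "
from h import *
print(tobx(read_state()['eef_pos']))
for a in ((-.208,.150),(-.208,.135),(-.2213,.111),(-.234,.089),(-.241,.066),(-.2346,.05)): plan(bx(a[0],0,a[1]),-3.3)
c=read_camera('side');crop(c,250,150,400,340,'i2')"
```

```text
[-0.2124 -0.001   0.1987]
TCP [ 0.4881 -0.0008  0.1987] t 39.93 w 0.005 ->xyz [ 4.87 -0.11 -0.5 ] yaw -0.2 q1,q6 [-0.2376 -0.1729]
TCP [ 0.4881 -0.0008  0.1987] t 39.93 w 0.005 ->xyz [ 6.37 -0.12 -0.52] yaw -0.2 q1,q6 [-0.2376 -0.1729]
TCP [ 0.4881 -0.0008  0.1987] t 39.93 w 0.005 ->xyz [ 8.78 -0.11  0.78] yaw -0.2 q1,q6 [-0.2376 -0.1729]
TCP [ 0.4881 -0.0008  0.1987] t 39.93 w 0.005 ->xyz [11.   -0.11  2.03] yaw -0.2 q1,q6 [-0.2376 -0.1729]
TCP [ 0.4881 -0.0008  0.1987] t 39.93 w 0.005 ->xyz [13.31 -0.11  2.7 ] yaw -0.2 q1,q6 [-0.2376 -0.1729]
TCP [ 0.4881 -0.0008  0.1987] t 39.93 w 0.005 ->xyz [14.9  -0.12  2.04] yaw -0.2 q1,q6 [-0.2376 -0.1729]
```

View pics/i2.png

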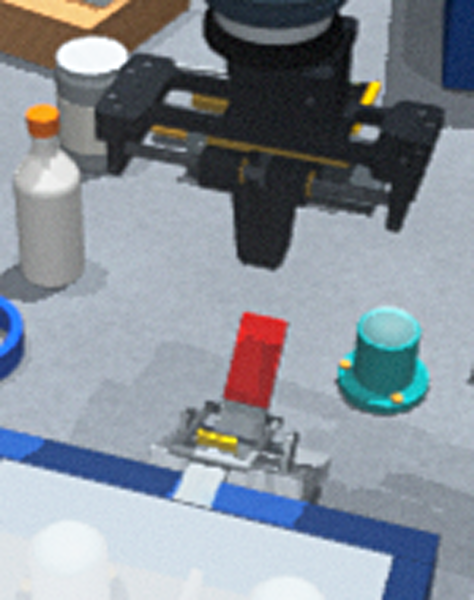

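Emit:
arm_command([
  {"xyz": [2.5, -0.1, -0.4], "yaw": 0},
  {"xyz": [5, -0.1, -0.5], "yaw": 0},
  {"xyz": [6, -0.1, -0.4], "yaw": 0},
  {"xyz": [6.8, -0.1, -0.2], "yaw": 0},
  {"xyz": [7.6, -0.1, 0.2], "yaw": 0},
  {"xyz": [8.4, -0.1, 0.6], "yaw": 0},
  {"xyz": [9.1, -0.1, 1], "yaw": 0},
  {"xyz": [9.8, -0.1, 1.4], "yaw": 0},
  {"xyz": [10.4, -0.1, 1.7], "yaw": 0},
  {"xyz": [10.4, -0.1, 1.7], "yaw": 0},
])

```text
time_s: 40.82
eef_pos: [0.4854, -0.0183, 0.0936]
eef_rot: [[-0.001, 0.998, -0.062], [-0.011, -0.062, -0.998], [-1.0, -0.0, 0.011]]
ft_force: [0.3, -0.3, 0.4]
gripper_width: 0.002
```

```bash
python3 latch.py; python3 -c "
from h import *
for a in ((-.234,.089),(-.241,.066),(-.2346,.05)): plan(bx(a[0],0,a[1]),-3.3)"
```

```text
[-0.23    0.0006  0.0936] 40.8167
top 50
 hi 17 X -0.2297887667882798 -0.20196624184316767 Y 0.03976250413769937 0.04919865988792322 z 0.17737805017426744 0.19995993207347684 top mean -0.2154523743464197 0.19690033786543526
 lidz at -0.095 0.1192199805888805 241
 lidz at -0.085 0.12009052017061705 217
 lidz at 0.08 0.11612859364422057 406
 lidz at 0.09 0.1160449192343197 534
side 51
 red 32 X -0.2198577940508144 -0.19142718154391694 z 0.08896330969822364 0.09401087219352022 slope deg -4.01414747206702
 hi 936 X -0.2532782759025476 -0.18921833934026325 Y -0.04995518424705447 0.049996279490935915 z 0.13510563263140452 0.19998848701019134 top mean -0.20797824338512233 0.18288136082762066
 lip 26 X -0.12728608794952206 -0.12051864057944263 Y -0.011113406393517359 0.011031835208725353 z 0.1265572748829088 0.1311270034759976
 lidz at -0.095 0.11975900129920813 551
 lidz at -0.085 0.11962469847527962 768
 lidz at 0.08 0.11592379069715769 734
 lidz at 0.09 0.11582774248767902 1227
TCP [ 0.4857 -0.0179  0.0944] t 40.92 w 0.006 ->xyz [0.54 0.04 0.44] yaw -0.3 q1,q6 [-0.2745 -0.2059]
TCP [ 0.4857 -0.0179  0.0944] t 40.92 w 0.006 ->xyz [2.85 0.04 1.11] yaw -0.3 q1,q6 [-0.2745 -0.2059]
TCP [ 0.4857 -0.0179  0.0944] t 40.92 w 0.006 ->xyz [4.45 0.03 0.45] yaw -0.3 q1,q6 [-0.2745 -0.2059]
```

Emit:
arm_command([
  {"xyz": [0.6, 0, 0.5], "yaw": 0},
  {"xyz": [1.2, 0, 0.7], "yaw": 0},
  {"xyz": [1.8, 0, 0.9], "yaw": 0},
  {"xyz": [2.4, 0, 1], "yaw": 0},
  {"xyz": [2.9, 0, 1], "yaw": 0},
  {"xyz": [3.3, 0, 0.9], "yaw": 0},
  {"xyz": [3.7, 0, 0.8], "yaw": 0},
  {"xyz": [4, 0, 0.7], "yaw": 0},
  {"xyz": [4, 0, 0.7], "yaw": 0},
])

```text
time_s: 41.67
eef_pos: [0.4847, -0.025, 0.0537]
eef_rot: [[-0.002, 0.998, -0.062], [-0.011, -0.062, -0.998], [-1.0, -0.001, 0.011]]
ft_force: [0.0, 0.6, 0.6]
gripper_width: 0.006
```

```bash
python3 latch.py
```

```text
[-0.2368  0.0009  0.0537] 41.6667
top 52
 hi 57 X -0.24487559154444846 -0.2082149140623102 Y 0.04201614943954716 0.04963423269840564 z 0.13536007237008896 0.19984516240089323 top mean -0.22792634714947108 0.16940466590678493
 lidz at -0.095 0.11610746386428072 309
 lidz at -0.085 0.11671163759536429 275
 lidz at 0.08 0.11575343852984687 411
 lidz at 0.09 0.11567029934268769 526
side 53
 red 8 X -0.1977827052391412 -0.187995873333664 z 0.070138812422047 0.07752747544489924 slope deg 36.95912499623723
 hi 1102 X -0.25728533310287527 -0.1974662557606569 Y -0.0499710128655988 0.04990987770517504 z 0.13500270029115324 0.199956774850804 top mean -0.21765526209854533 0.17384043486174328
 lip 27 X -0.12704962262998098 -0.12071145476347585 Y -0.010875414363668857 0.010943760273262285 z 0.12361540333624177 0.1265037658290028
 lidz at -0.095 0.11639335036581877 521
 lidz at -0.085 0.11646729590051397 703
 lidz at 0.08 0.11556854191142785 734
 lidz at 0.09 0.11576904885332251 1221
```

Emit:
arm_command([
  {"xyz": [0.2, 0, 0], "yaw": 0},
  {"xyz": [0.4, 0, 0], "yaw": 0},
  {"xyz": [0.6, 0, 0], "yaw": 0},
  {"xyz": [0.7, 0, 0], "yaw": 0},
])

```text
time_s: 42.1
eef_pos: [0.4857, -0.0255, 0.0483]
eef_rot: [[-0.0, 0.998, -0.062], [-0.011, -0.062, -0.998], [-1.0, 0.001, 0.011]]
ft_force: [-4.6, 1.0, 18.2]
gripper_width: 0.007
```

Emit:
arm_command([
  {"xyz": [-2, 0, 0], "yaw": 0},
  {"xyz": [-5, 0, 0.5], "yaw": 0},
  {"xyz": [-9, 0, 1], "yaw": 0},
  {"xyz": [-13, 0, 1], "yaw": 0},
  {"xyz": [-16, 0, 2], "yaw": 0},
  {"xyz": [-18, 0, 6], "yaw": 0},
  {"xyz": [-18, 0, 10], "yaw": 0},
  {"xyz": [-18, 0, 14], "yaw": 0},
  {"xyz": [-18, 0, 18], "yaw": 0},
  {"xyz": [-18, 0, 22], "yaw": 0},
  {"xyz": [-18, 0, 24], "yaw": 0},
  {"xyz": [-18, 0, 24], "yaw": 0},
])

```text
time_s: 43.1
eef_pos: [0.4702, -0.2672, 0.2308]
eef_rot: [[-0.0, 0.998, -0.066], [-0.013, -0.066, -0.998], [-1.0, 0.001, 0.013]]
ft_force: [-0.4, 0.5, 0.0]
gripper_width: 0.006
```

```bash
python3 latch.py
```

```text
[-0.4794  0.0015  0.2308] 43.1
top 54
 red 163 X -0.23549291061109937 -0.1940302863685837 z -0.003599608703675816 0.07348789423573576 slope deg 40.601422947584076
 lip 9 X -0.12806611361374795 -0.12670351832261503 Y -0.006532738419333615 0.008163557546638016 z 0.11023757749764496 0.1254039722294671
 lidz at -0.095 0.11568156152384068 599
 lidz at -0.085 0.11677941269432934 460
 lidz at 0.08 0.11594979902489455 406
 lidz at 0.09 0.11555899267151704 540
side 55
 red 44 X -0.22994867211879774 -0.19402252050998384 z 0.04589656874592052 0.07058479139095819 slope deg 34.89643899243571
 lip 26 X -0.14290662010516145 -0.12123781518765114 Y -0.018626625441118275 0.011447979509178866 z 0.10269660783207502 0.12654853097868812
 lidz at -0.095 0.1164998511039102 540
 lidz at -0.085 0.11651913530098468 715
 lidz at 0.08 0.11546814129951921 738
 lidz at 0.09 0.11567960246908338 1217
```

View pics/ls55.png

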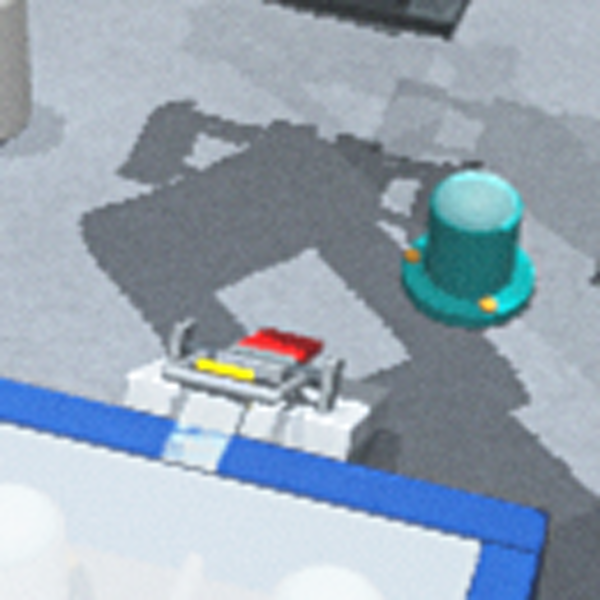

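View pics/lt54.png

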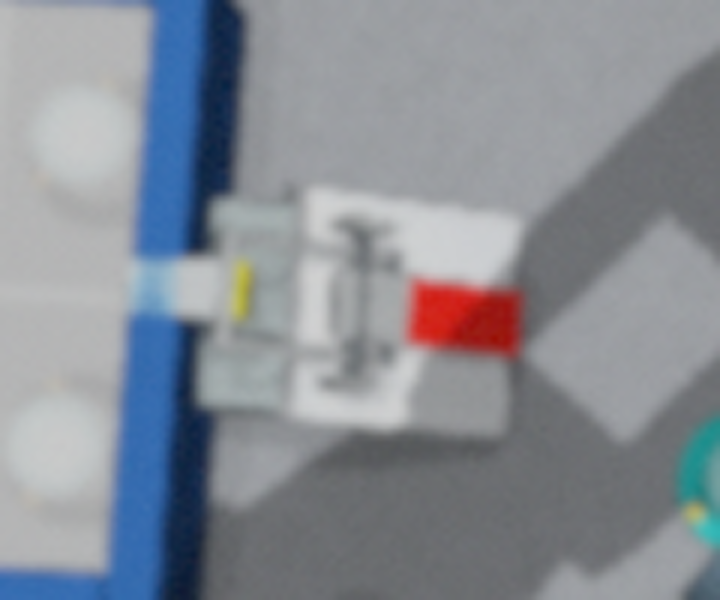

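```bash
python3 -c "
from h import *
for n in ('top','side'):
    c=read_camera(n);W=cloud(c);im=c['img'].astype(int);x,y,z=W[...,0],W[...,1],W[...,2]
    for d in look_for(c,'pedal_pad')[:1]: print(n,d)
    ye=(im[...,0]>150)&(im[...,1]>130)&(im[...,2]<90)&(y<-.3)&(y>-.5)&(x>.45)&(x<.68)&(z>.03)
    bl=(im.max(-1)<70)&(y<-.33)&(y>-.45)&(x>.45)&(x<.66)&(z>.045)
    P=W[ye|bl]; A=np.c_[P[:,0],P[:,1],np.ones(len(P))]
    for _ in range(4):
        co=np.linalg.lstsq(A,P[:,2],rcond=None)[0]; r=abs(A@co-P[:,2]); P=P[r<.006];A=A[r<.006]
    print(n,co,len(P),P.min(0),P.max(0)); 
    if n=='top':
        print(cv2.minAreaRect(P[:,:2].astype(np.float32).reshape(-1,1,2)))
        # base
    cv2.imwrite(f'pics/{n}_k.png',c['img'][...,::-1])
plan([.5,-.385,.2],-3.3)
"
```

```text
top [-0.6306  0.5123  0.6377] 15 [ 0.5918 -0.4348  0.035 ] [ 0.6016 -0.4191  0.0468]
((0.596422016620636, -0.4271373152732849), (0.00955907441675663, 0.0157084409147501), 3.2634332180023193)
side {'centre': [0.5387, -0.3851, 0.0591], 'p': 0.68}
side [-0.3221  0.0184  0.2415] 618 [ 0.4756 -0.4322  0.0361] [ 0.6087 -0.3424  0.0808]
TCP [ 0.4712 -0.2615  0.231 ] t 43.4 w 0.008 ->xyz [ 3.23  3.61 12.13] yaw -0.1 q1,q6 [-0.722  -0.6601]
```

The latch is home: the bar sits behind the yellow lip at (225,370), the red lever lies on the slope at 35°, and the lid angle is about 0.005. Now the pedal.

```bash
python3 -c "
from h import *
plan([.524,-.387,.12],-3.3)
plan([.524,-.387,.075],-3.3)
"
```

```text
TCP [ 0.4712 -0.2615  0.231 ] t 43.4 w 0.008 ->xyz [11.23  6.01 12.09] yaw -0.1 q1,q6 [-0.722  -0.6601]
TCP [ 0.4712 -0.2615  0.231 ] t 43.4 w 0.008 ->xyz [15.73  6.01 12.04] yaw -0.1 q1,q6 [-0.722  -0.6601]
```

View pics/side_k.png

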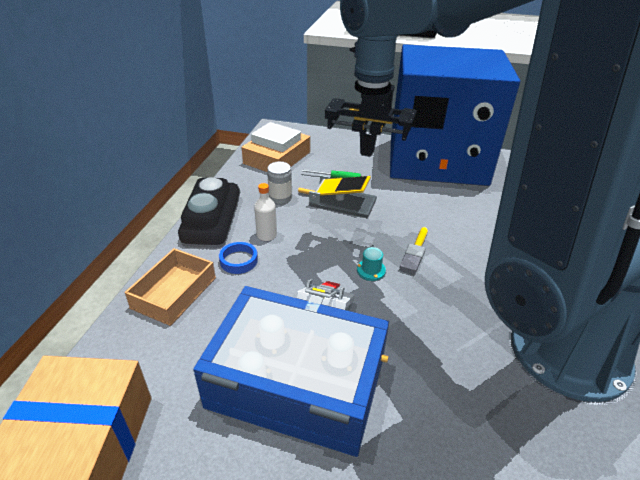

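```bash
python3 -c "
from h import *
c=read_camera('top');w=cloud(c)
for yy in np.arange(-.40,-.7,-.04):
    print(yy.round(2),[ (lambda q: round(float(np.nanmax(q)),2) if len(q) else -1)(w[...,2][(abs(w[...,1]-yy)<.02)&(abs(w[...,0]-xx)<.02)]) for xx in np.arange(.16,.64,.04)])
"
```

```text
-0.4 [0.01, 0.01, 0.01, 0.01, 0.01, 0.01, 0.01, -1, -1, -1, -1, 0.04]
-0.44 [0.01, 0.01, 0.01, 0.01, 0.01, 0.01, 0.01, 0.01, -1, -1, 0.01, 0.05]
-0.48 [0.01, 0.01, 0.01, 0.01, 0.01, 0.01, 0.01, 0.01, 0.01, -1, 0.02, 0.03]
-0.52 [0.01, 0.01, 0.01, 0.01, 0.01, 0.01, 0.01, 0.01, 0.01, 0.03, 0.03, 0.03]
-0.56 [0.01, 0.32, 0.32, 0.33, 0.33, 0.32, 0.33, 0.32, 0.01, 0.01, 0.01, 0.01]
-0.6 [0.32, 0.33, 0.33, 0.33, 0.33, 0.33, 0.32, 0.33, 0.01, 0.01, 0.01, 0.01]
-0.64 [0.33, 0.33, 0.33, 0.33, 0.33, 0.32, 0.33, 0.33, 0.01, 0.01, 0.01, 0.01]
-0.68 [0.33, 0.33, 0.33, 0.33, 0.33, 0.33, 0.33, 0.33, 0.01, 0.01, 0.01, 0.01]
```

Machine starts at y ≈ −0.54, so it's well clear. Moving above the pad.

Emit:
arm_command([
  {"xyz": [1, 1.5, 3], "yaw": 0},
  {"xyz": [2, 3, 6], "yaw": 0},
  {"xyz": [4, 4.5, 9], "yaw": 0},
  {"xyz": [7, 5.5, 11], "yaw": 0},
  {"xyz": [10, 6, 12], "yaw": 0},
  {"xyz": [12, 6, 12], "yaw": 0},
  {"xyz": [13, 6, 12], "yaw": 0},
  {"xyz": [13, 6, 12], "yaw": 0},
  {"xyz": [13, 6, 12], "yaw": 0},
])

```text
time_s: 44.2
eef_pos: [0.5244, -0.3855, 0.1028]
eef_rot: [[-0.0, 0.998, -0.058], [-0.011, -0.058, -0.998], [-1.0, 0.0, 0.011]]
ft_force: [0.0, 0.9, 0.7]
gripper_width: 0.006
```

```bash
python3 -c "
from h import *
plan([.524,-.387,.041],-3.3)
c=read_camera('side');crop(c,250,100,430,260,'k1')
"
```

```text
TCP [ 0.5244 -0.3855  0.1028] t 44.2 w 0.006 ->xyz [ 6.18 -0.03  0.08] yaw -0.1 q1,q6 [-0.8122 -0.7503]
```

View pics/k1.png

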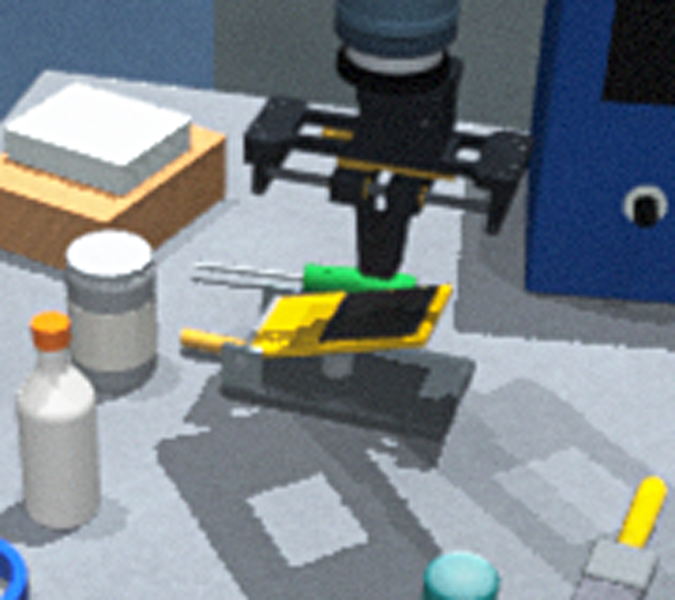

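Emit:
arm_command([
  {"xyz": [1.5, 0, 0], "yaw": 0},
  {"xyz": [2.5, 0, 0], "yaw": 0},
  {"xyz": [3.2, 0, 0], "yaw": 0},
  {"xyz": [3.9, 0, 0], "yaw": 0},
  {"xyz": [4.6, 0, 0], "yaw": 0},
  {"xyz": [5.2, 0, 0], "yaw": 0},
  {"xyz": [5.7, 0, 0.1], "yaw": 0},
  {"xyz": [5.9, 0, 0.1], "yaw": 0},
  {"xyz": [5.9, 0, 0.1], "yaw": 0},
])

```text
time_s: 45.0
eef_pos: [0.5244, -0.3875, 0.0445]
eef_rot: [[-0.0, 0.998, -0.059], [-0.011, -0.059, -0.998], [-1.0, 0.001, 0.011]]
ft_force: [-3.5, 2.0, 7.0]
gripper_width: 0.008
```

Emit:
arm_command([
  {"xyz": [0.2, 0, 0], "yaw": 0},
  {"xyz": [0.4, 0, 0], "yaw": 0},
  {"xyz": [0.5, 0, 0], "yaw": 0},
  {"xyz": [0.5, 0, 0], "yaw": 0},
])

```text
time_s: 45.33
eef_pos: [0.524, -0.3875, 0.0397]
eef_rot: [[-0.001, 0.998, -0.059], [-0.011, -0.059, -0.998], [-1.0, -0.0, 0.011]]
ft_force: [-3.4, 2.2, 7.7]
gripper_width: 0.005
```

Emit:
arm_command([
  {"xyz": [0.1, 0, 0], "yaw": 0},
  {"xyz": [0.2, 0, 0], "yaw": 0},
  {"xyz": [0.3, 0, 0], "yaw": 0},
  {"xyz": [0.3, 0, 0], "yaw": 0},
])

```text
time_s: 45.67
eef_pos: [0.524, -0.3875, 0.0384]
eef_rot: [[-0.001, 0.998, -0.059], [-0.01, -0.059, -0.998], [-1.0, -0.001, 0.011]]
ft_force: [-6.7, 5.2, 17.0]
gripper_width: 0.011
```

Emit:
arm_command([
  {"xyz": [0.3, 0, 0], "yaw": 0},
  {"xyz": [0.3, 0, 0], "yaw": 0},
  {"xyz": [0.3, 0, 0], "yaw": 0},
  {"xyz": [0.3, 0, 0], "yaw": 0},
  {"xyz": [0.3, 0, 0], "yaw": 0},
  {"xyz": [0.3, 0, 0], "yaw": 0},
  {"xyz": [0.3, 0, 0], "yaw": 0},
  {"xyz": [0.3, 0, 0], "yaw": 0},
  {"xyz": [0.3, 0, 0], "yaw": 0},
  {"xyz": [0.3, 0, 0], "yaw": 0},
  {"xyz": [0.3, 0, 0], "yaw": 0},
  {"xyz": [0.3, 0, 0], "yaw": 0},
])

```text
time_s: 46.67
eef_pos: [0.524, -0.3875, 0.0383]
eef_rot: [[-0.002, 0.998, -0.058], [-0.01, -0.058, -0.998], [-1.0, -0.001, 0.01]]
ft_force: [-8.6, 8.1, 23.7]
gripper_width: 0.002
```

```bash
python3 -c "
from h import *
c=read_camera('side');crop(c,250,100,430,260,'k2')
W=cloud(c);im=c['img'].astype(int);x,y,z=W[...,0],W[...,1],W[...,2]
ye=(im[...,0]>150)&(im[...,1]>130)&(im[...,2]<90)&(y<-.3)&(y>-.5)&(x>.45)&(x<.64)&(z>.025)
P=W[ye];A=np.c_[P[:,0],P[:,1],np.ones(len(P))]
for _ in range(4):
    co=np.linalg.lstsq(A,P[:,2],rcond=None)[0]; r=abs(A@co-P[:,2]); P=P[r<.006];A=A[r<.006]
print(co,len(P),P.min(0),P.max(0));s=read_state();print(s['eef_pos'],s['ft_force'])
"
```

```text
[-0.0034 -0.0048  0.0374] 279 [ 0.4692 -0.4366  0.0317] [ 0.6097 -0.3419  0.0416]
[ 0.524  -0.3875  0.0383] [-9.7888  8.2922 24.0881]
```

View pics/k2.png

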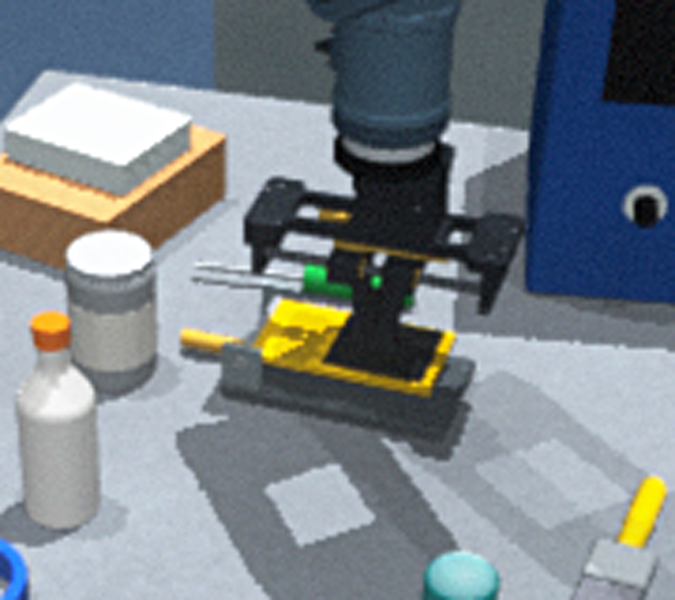

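The plate is level on its stop (slope about 0). I'll hold it a little longer, then release.

Emit:
arm_command([
  {"xyz": [0.3, 0, 0], "yaw": 0},
  {"xyz": [0.3, 0, 0], "yaw": 0},
  {"xyz": [0.3, 0, 0], "yaw": 0},
  {"xyz": [0.3, 0, 0], "yaw": 0},
  {"xyz": [-1, 0, 0], "yaw": 0},
  {"xyz": [-2.5, 0, 0], "yaw": 0},
  {"xyz": [-4, 0, 0], "yaw": 0},
  {"xyz": [-7, 0, 0], "yaw": 0},
  {"xyz": [-11, 0, 0], "yaw": 0},
  {"xyz": [-15, 0, 0], "yaw": 0},
  {"xyz": [-18, 0, 0], "yaw": 0},
  {"xyz": [-18, 0, 0], "yaw": 0},
])

```text
time_s: 47.72
eef_pos: [0.5269, -0.3883, 0.2272]
eef_rot: [[0.006, 0.998, -0.058], [-0.02, -0.058, -0.998], [-1.0, 0.007, 0.019]]
ft_force: [0.5, -0.5, 0.6]
gripper_width: 0.004
```

Emit:
arm_command([
  {"xyz": [0, 0, 0], "yaw": 0},
  {"xyz": [0, 0, 0], "yaw": 0},
  {"xyz": [0, 0, 0], "yaw": 0},
])

```text
time_s: 47.97
eef_pos: [0.5264, -0.388, 0.2262]
eef_rot: [[0.005, 0.998, -0.058], [-0.018, -0.058, -0.998], [-1.0, 0.006, 0.018]]
ft_force: [-0.2, -0.0, -0.3]
gripper_width: 0.004
```

```bash
python3 latch.py; python3 -c "
from h import *
c=read_camera('side');cv2.imwrite('pics/fin_s.png',c['img'][...,::-1]);t=read_camera('top');cv2.imwrite('pics/fin_t.png',t['img'][...,::-1])
W=cloud(c);im=c['img'].astype(int);x,y,z=W[...,0],W[...,1],W[...,2]
ye=(im[...,0]>150)&(im[...,1]>130)&(im[...,2]<90)&(y<-.3)&(y>-.5)&(x>.45)&(x<.64)&(z>.025)
P=W[ye];A=np.c_[P[:,0],P[:,1],np.ones(len(P))]
for _ in range(4):
    co=np.linalg.lstsq(A,P[:,2],rcond=None)[0]; r=abs(A@co-P[:,2]); P=P[r<.006];A=A[r<.006]
print('pedal plane',co)"
```

```text
[-0.5968 -0.0614  0.2262] 47.9667
top 61
 red 144 X -0.23425417778823163 -0.19383664702005865 z 3.1686445060907786e-05 0.07378806614336164 slope deg 36.25741467845491
 lip 9 X -0.12767685379601423 -0.12647873086066452 Y -0.006435722327449942 0.007904826699462731 z 0.10920418688356404 0.12396627871809529
 lidz at -0.095 0.11604505584627867 603
 lidz at -0.085 0.11673730990604203 447
 lidz at 0.08 0.11548698517280509 407
 lidz at 0.09 0.11580539097605858 543
side 62
 red 50 X -0.23303481884280153 -0.19426643613919709 z 0.04391592000881506 0.07032239985976396 slope deg 34.95136210789045
 lip 25 X -0.1270156670349053 -0.12056529993831695 Y -0.010752555428456961 0.011427744923014072 z 0.12251492578660894 0.12710679907571354
 lidz at -0.095 0.11647756886349447 521
 lidz at -0.085 0.11659827334916933 706
 lidz at 0.08 0.11556821925971594 736
 lidz at 0.09 0.11568793854388165 1234
pedal plane [-0.3081  0.0203  0.2336]
```

View pics/fin_s.png

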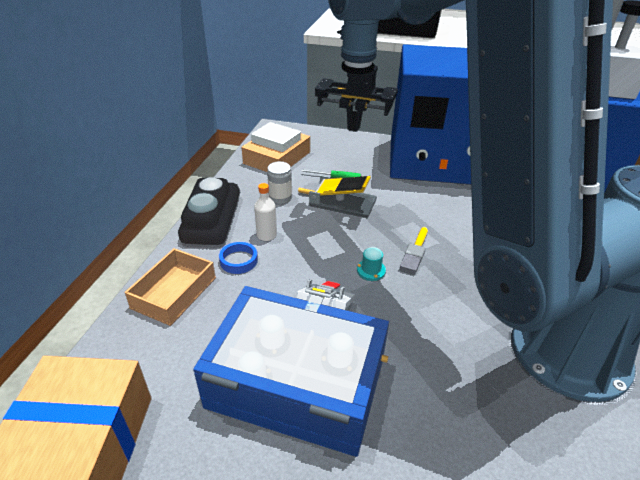

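View pics/fin_t.png

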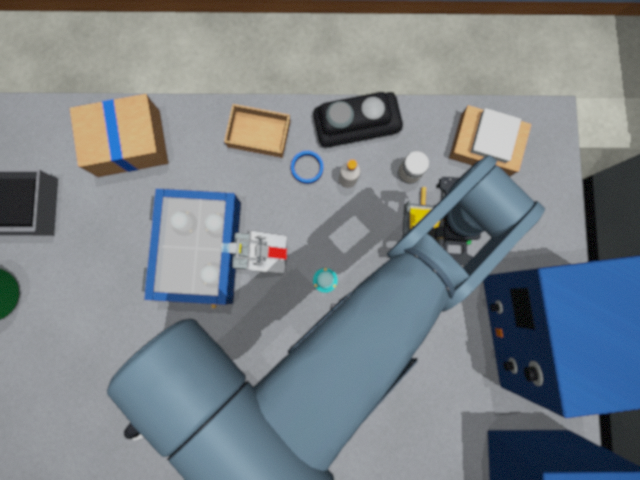

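```bash
python3 -c "
from rig import *
print(job_done())"
```

```text
the job is handed in; nothing more can be done
None
```

The leak-test job is done and handed in at about 48 s of the 200 s; the hand-in gave no verdict.

- **Modules:** I found three modules on the bench and no fourth. Each stands lens up in its own compartment. The first landed with its flange on a divider and tilted, so I re-gripped it and moved it 8 mm. Just before the lid was closed, all three measured flat, with their tops at equal height.
- **Lid and latch:** I closed the lid, and the bail dropped behind the yellow lip. I pressed the red lever down until it met its stop at about 18 N. The last check put the lever at about 35° down and the lid at about 0.005 rad, against 0.027 before latching.
- **Pedal:** After latching, I pressed the pedal to its stop, where the plate measured level, and held it for over a second at 17–24 N. It sprang back up to about 0.30 rad.
- **Other items:** In the last pictures the turquoise look-alike and the other things looked where they had been, apart from what the arm hid from the top camera. The arm was clear of everything, and none of these checks disagreed.

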